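Unlock the labelling jig and clip in the sample tubes

TASK

Get the hand-labelling jig ready: draw the lock plate up out of its slot and put it away in the narrow wooden box, then use the release pin through the small hole in the jig's top to trip the catch inside, so that the carriage springs out, and put the pin back in its stand. Press every sample tube lying about down into a clip of its own on the carriage, centred lengthwise, until the spring fingers snap over it; either end may face the robot. Leave the other things on the table where they are.

Things in the scene. Friction and masses are not known exactly. Their poses are not given: they have to be found in the camera images.
- jig: labelling jig, fixed: plywood housing with an aluminium top at z = 76 mm, open at the front, which faces its -x (towards the robot at yaw 0). Origin on the table under it, x to the rear, y left, z up; it spans x = -112 to 100, y = -135 to 135 mm. The carriage inside leaves through the front, towards -x. The other points' frames are parallel to the jig's
- plate_slot (a point): middle of the lock plate's slot at its rim, z = 98 mm, jig x = -97 mm: a raised dark steel guide near the front edge of the jig's top (x = -111 to -83, y = -70 to 70 mm) with a slot 8 mm wide (x) and 119 mm long (y). The plate stands in it, on the housing's floor at z = 10 mm
- access_hole (a point): centre of the small round access hole, 17 mm across, with a thin dark rim, at the upper face of the jig's top (z = 76 mm; jig x = -60, y = 41 mm). The sprung catch hides straight below: its button, 26 mm across, begins 18 mm under this point, moves straight down by up to 14 mm and frees the carriage once pushed down 7 to 9 mm, against 3 N rising to 7 N
- carriage (a joint): travel of the sprung carriage out of the jig, m: 0 latched inside, 0.205 fully out. It springs out by itself within about 2 s when the catch is tripped, provided that the lock plate is out of its slot; a spring of a few N keeps it out
- clip0 (a point): centre of the left spring clip (jig y = 82 mm) on the carriage: where a clipped tube's origin lies, x along the tube, z up, z = 40 mm. Sprung steel tines stand on both sides (y) at x = -39 to -27 and 27 to 39 mm; their lips, 11 mm above this point, are about 26 mm apart and spread when the tube is pressed down (10 to 20 N), then close over it
- clip1 (a point): middle clip (jig y = 0), as clip0. The tines reach 15 mm above this point; the 54 mm free between them along x leaves room for the gripper's fingers. The tube comes to lie on a rubber rest 16 mm below this point, 20 mm wide (y), 88 mm long; the carriage deck is 26 mm below
- clip2 (a point): right clip (jig y = -82 mm), as clip0. A tube may lie either way round. The clips must be out of the housing, carriage fully out, to be loaded from above
- plate: lock plate, loose, 0.18 kg: thin steel, 110 mm wide (y), 5 mm thick (x), 130 mm tall, upright in the jig's slot, blocking the carriage; its top 36 mm is a black grip strip 10 mm thick, all of it above the guide. Origin at the middle of its lower edge, z up the plate. It must rise 90 mm to come free
- plate_mid (a point): middle of the lock plate, 65 mm above its lower edge
- box: the narrow wooden box, fixed, open at the top, in which the lock plate is put away (standing or leaning): 160 mm (x) x 46 mm (y) x 60 mm high outside, walls and floor 5 mm, so 150 x 36 mm inside. Origin at the centre of its underside.
- pin: release pin, loose, 0.09 kg: steel shaft 9 mm in diameter, 60 mm long, with a tapered tip, under a round dark wooden handle 22 mm in diameter, 70 mm long. Origin at the tip, z along the axis towards the handle (handle z = 60 to 130 mm). At the start it hangs upright in its stand
- stand: the pin's wooden stand, fixed: a block 70 x 70 x 70 mm with a 19 mm hole through it in the middle of its top. Origin at the centre of its underside. The pin's handle rests on the top, so that the pin's tip is 10 mm above the table.
- tube0: amber glass sample tube with a black square cap, lying on its side on the mat at the start, 0.12 kg: round glass 32 mm in diameter, 110 mm long, then the cap, 32 x 32 mm in section, 24 mm long (it stops rolling). Origin on the axis at the middle of the glass; x along the axis (glass x = -55 to 55 mm, cap 55 to 79 mm). May be absent (None).
- tube1: as tube0
- tube2: as tube0
- mat: the dark rubber mat on which the tubes lie, fixed: 330 (x) x 190 (y) x 3 mm thick, origin at the centre of its underside
- tape: bystander: roll of green tape, 96 mm across, 28 mm high, origin at the centre of its underside
- spool: bystander: roll of blank labels, 90 mm across, 50 mm high, origin at the centre of its underside
- cork: bystander: a cork standing on end, 24 mm across, 45 mm high, origin at the centre of its underside
- halfbottle: bystander: small amber bottle standing upright, 58 mm across, 95 mm high, origin at the centre of its underside
- gluepot: bystander: white jar, 56 mm across, 75 mm high, origin at the centre of its underside
- burnisher: bystander: wooden block 110 x 45 x 30 mm, origin at the centre of its underside

How it is judged:
By the outcome, as a careful person would: the job done as asked, in the order asked, and still so for the second after the job is handed in, with the robot touching nothing.
Of tube0, tube1, tube2 only 2 to 3 are there at a start; the rules pass over those that are not, and their reading is None.
At some moment in a run one of tube0, tube1, tube2 may be knocked a few centimetres aside while the robot is not near it.
It also fails if it takes over 200 s, if anything falls off the work surface, if the arm or the gripper's body presses on something with over 40 N, if the wrist force passes 120 N, or if a joint passes its speed limit or range.

ROBOT

A 6-joint arm with a two-finger parallel gripper is mounted at the origin on the work surface. World frame = base frame: x ahead of the robot, y to its left, z up, the work surface at z = 0. Lengths are in mm, angles in degrees, forces in N, time in s.
With the tool pointing down it reaches from about 300 to 850 mm from the base axis. Payload 4.2 kg.
Tool frame: the origin (TCP) lies midway between the tips of the shut fingers; the grasp point (between the pads) lies pinch_z behind it (pinch_z is the distance from the TCP to the grasp point, in mm); z points along the fingers, y is the line along which they close (so a half turn about z gives the same grasp; the last joint's range is limited). The gripper opens to 91 mm and grips with 3 to 60 N. Pads are 32 mm wide; open, the fingers measure 118 mm over their backs; the gripper's body (76 mm by 178 mm) begins 60 mm behind the grasp point.
Start: joints at [-66.177, 18.312, 89.639, -0, 72.044, -1.146], TCP at [242.734, -521.274, 186.676] pointing down, gripper open.
Joint ranges: [-177.97, 177.97], [-48.28, 115.42], [12.27, 149.76], [-77.06, 257.06], [2.81, 150.46], [-146.56, 146.56]. Speed limits (degrees/s): [147.25, 147.25, 180, 180, 180, 180].

INTERFACE

Orientations are given as [roll, pitch, yaw] about the fixed x, y, z axes, in that order (R = Rz(yaw) Ry(pitch) Rx(roll)).
In Python, from workcell import state, grab_frame, job_done, masks_of, landmark_of, pinch_z gives the robot as it stands. The module is installed in compiled form; this text tells all that it offers.
- The arm moves only by the tool move_arm, never from a script. Its argument "plan" is a list of rows, each an object of numbers: "x", "y", "z": the shift along the tool's x, y, z in mm; "rx", "ry", "rz": the turn, a rotation vector about the tool's x, y, z in rad. A call has 1 to 10 rows; each row shifts and turns the commanded pose from where the row before left it, along the tool's axes as they then stand; what a row does not reach is not made up. A row lasts 1/10 s, in which the tool goes at most 50 mm and 8.59 degrees, less where a joint would pass 70% of its speed; a pose out of reach is approached as far as the arm can. A call is refused whole if a number of a shift passes 50 or a number of a turn 0.15, either way. A call with a gripper value outside its range is refused whole. "grip" is the opening, from 0 (shut) to 1 (fully open), set as the call begins (left out, the last holds). The fingers move at their own pace and stop on an object; "squeeze" is the grip in N (left out, the last holds). Time passes only in rows, so rows that do not move let the fingers close. It gives the time, the measured TCP pose, the force, the opening and the grip force at its end, in the units of the state.
- state(): the state, without advancing time (a new reading comes with each control period).
- grab_frame(name): name is "scene" or "side" or "wrist"; returns a dict with "img" (420x560x3 uint8, red, green, blue), "z_map" (420x560 float32, mm along the optical axis (not along the pixel's ray), 0 where there is no reading), "fx", "fy", "cx", "cy" (pixels), "rvec" (rotation vector, rad) and "tvec" (3), from world to camera coordinates, as OpenCV has them. Camera axes: x right, y down, z forward; pixel columns grow to the right and rows downward; lengths in mm; the calibration is good to about 2 mm. A picture is of the moment at which its call begins.
- job_done(): hands the job in; it is judged then, once.
Trained networks look in the newest picture that a camera, given by its name, has taken for a name from the list of things; names that differ only in an ending like _2 or _b are one class to them, and where a whole thing is asked for, a point or a joint stands for the part that bears it (a point fixed in the world has none). Each returns a list of dicts, best first, with "p" (0 to 1); they miss things now and then, are a little off and sometimes report something else, mostly with a low value. They report only what shows in the picture. A call takes as long as a camera call.
- masks_of(camera, label): "pixels" (420x560 bool, what is visible of it) and "box" ([centre column, centre row, width, height] in pixels, round what is visible of it).
- landmark_of(camera, label): "point" ([column, row] in pixels: a listed point, or the origin of a listed thing).
The state is a dict: "time_s": time; "qpos": joint angles; "qvel": joint speeds; "effort": joint torques, N m; "ee_pos": TCP position; "ee_rot": TCP orientation; "force": force on the tool from outside, world axes, zero at the start; "torque": the same for the moment, N m; "gripper_width": finger opening in mm; "gripper_force": force on a finger pad.
Only numpy, scipy, OpenCV 4.12 (cv2) and the standard library are available. Lean on these libraries where they do the work, as an engineer would, in place of code of your own. Each camera call takes 0.05 s, during which the arm holds its last target. There are 200 camera calls.

## Working session

There is one attempt and no reset: what is moved stays moved. The work goes in short steps, Python scripts to look and compute and a tool call to move; the robot and the scene stay as the last step left them, time stands still between calls to the robot, and variables do not carry over. Pictures are saved under pics/ and viewed, at most 14 in all, crops included, and the job is handed in when it is done.

Besides the shell and the picture viewer there is one more tool, called after ">>>" as a command line: name --argument value ..., lists and objects as JSON in quotes. move_arm: Moves the arm, as the interface text tells. Its arguments: {"type":"object","properties":{"plan":{"type":"array","items":{"type":"object","properties":{"x":{"type":"number"},"y":{"type":"number"},"z":{"type":"number"},"rx":{"type":"number"},"ry":{"type":"number"},"rz":{"type":"number"}}}},"grip":{"type":"number"},"squeeze":{"type":"number"}},"required":["plan"]}

```bash
mkdir -p pics; cat > h.py <<'E'
import numpy as np, cv2
from scipy.spatial.transform import Rotation as R
from workcell import state, grab_frame, job_done, masks_of, landmark_of, pinch_z
def cam(f):
    M=cv2.Rodrigues(np.array(f["rvec"],float))[0]; return M,np.array(f["tvec"],float).ravel()
def unproj(f,u,v,d):
    M,t=cam(f); p=np.stack([(u-f["cx"])/f["fx"]*d,(v-f["cy"])/f["fy"]*d,d],-1); return (p-t)@M
def cloud(f,mask=None):
    d=f["z_map"]; m=d>0
    if mask is not None: m&=mask
    v,u=np.nonzero(m); return unproj(f,u,v,d[m].astype(float))
def onplane(f,u,v,z):
    M,t=cam(f); c=-t@M; r=np.array([(u-f["cx"])/f["fx"],(v-f["cy"])/f["fy"],1.])@M
    return c+r*(z-c[2])/r[2]
def proj(f,P):
    return cv2.projectPoints(np.atleast_2d(np.array(P,float)),np.array(f["rvec"],float),np.array(f["tvec"],float),np.array([[f["fx"],0,f["cx"]],[0,f["fy"],f["cy"]],[0,0,1]]),None)[0][:,0]
def save(f,name): cv2.imwrite("pics/"+name,f["img"][:,:,::-1])
def st():
    s=state(); return s["time_s"],np.round(s["ee_pos"],1),np.round(s["ee_rot"],2),np.round(s["force"],1),round(s["gripper_width"],1),round(s["gripper_force"],1)
def delta(pos,yaw=None):
    """shift in the tool frame now to reach world TCP pos; then rz (rad) to yaw (tool down)"""
    s=state(); Rm=R.from_euler('xyz',s["ee_rot"],degrees=True); print("shift",np.round(Rm.inv().apply(np.array(pos)-s["ee_pos"]),1))
    if yaw is not None:
        T=R.from_euler('xyz',[180,0,yaw],degrees=True); print("rotvec",np.round((Rm.inv()*T).as_rotvec(),3))
E
python3 - <<'E'
from h import *
print(state(), pinch_z)
for c in ["scene","side"]:
    f=grab_frame(c); save(f,c+"0.png"); M,t=cam(f); print(c,-t@M)
    for n in ["jig","plate_slot","access_hole","plate","plate_mid","box","pin","stand","tube0","mat","tape","spool","cork","halfbottle","gluepot","burnisher"]:
        lm=landmark_of(c,n); print(n,[(np.round(l["point"]).tolist(),round(l["p"],2)) for l in lm[:4]],end=' ')
        mk=masks_of(c,n)
        for m in mk[:4]:
            P=cloud(f,m["pixels"]); print("|",round(m["p"],2),m["pixels"].sum(),np.round(np.median(P,0)) if len(P) else None,np.round(P[:,2].max()) if len(P) else '',end=' ')
        print()
E
```

```text
{'time_s': 0.0, 'qpos': array([-6.61764564e+01,  1.83504859e+01,  8.97045625e+01, -1.31147881e-04,
        7.20422271e+01, -1.14667517e+00]), 'qvel': array([-0.13923979,  0.05304281, -0.06514807, -0.01609293,  0.01488367,
       -0.02388018]), 'effort': array([-1.15212850e-03, -4.12462771e+01, -2.31971687e+01,  7.26676080e-02,
        4.58222372e-02, -1.23278342e-04]), 'ee_pos': array([ 242.51392775, -520.77237816,  185.84437418]), 'ee_rot': array([-1.79902741e+02, -1.82200502e-03,  2.49702578e+01]), 'force': array([-0.6561454 , -0.58321841,  0.00433504]), 'torque': array([-0.02355366, -0.02082081, -0.03174857]), 'gripper_force': 0.0, 'gripper_width': 91.2981704037956} 18.8
scene [ 992.8979783  -811.11800788  646.84653838]
jig [([326.0, 267.0], 0.83)] 
plate_slot [([294.0, 226.0], 0.72), ([146.0, 307.0], 0.61), ([359.0, 177.0], 0.58)] | 0.89 8414 [ 721. -106.   75.] 101.0 | 0.51 535 [620. 484.  38.] 53.0 
access_hole [([318.0, 226.0], 0.67)] | 0.64 8238 [ 721. -107.   75.] 101.0 
plate [] | 0.55 383 [618. -52. 124.] 141.0 
plate_mid [([293.0, 233.0], 0.72)] | 0.8 366 [618. -49. 124.]
[... 2034 characters left out ...]
 240.0], 0.43)] | 0.62 8554 [495. 313.   3.] 37.0 
tape [([343.0, 117.0], 0.58)] | 0.87 458 [ 667. -452.   21.] 141.0 | 0.62 41 [ 624. -118.   13.] 16.0 | 0.29 407 [ 553. -466.   49.] 78.0 
spool [([126.0, 350.0], 0.73), ([344.0, 119.0], 0.48), ([190.0, 241.0], 0.23)] | 0.79 1695 [598. 513.  49.] 56.0 
cork [([190.0, 240.0], 0.55)] | 0.15 6573 [687.   1.  75.] 141.0 
halfbottle [([171.0, 252.0], 0.96)] | 0.7 626 [713. 284.  60.] 98.0 | 0.56 582 [ 335. -176.   29.] 34.0 | 0.54 1043 [ 414. -381.   35.] 64.0 
gluepot [([377.0, 132.0], 0.95)] | 0.86 375 [ 552. -465.   48.] 78.0 
burnisher [([386.0, 213.0], 0.86), ([344.0, 119.0], 0.73), ([343.0, 152.0], 0.67)] | 0.76 595 [ 335. -175.   29.] 34.0
```

View pics/scene0.png

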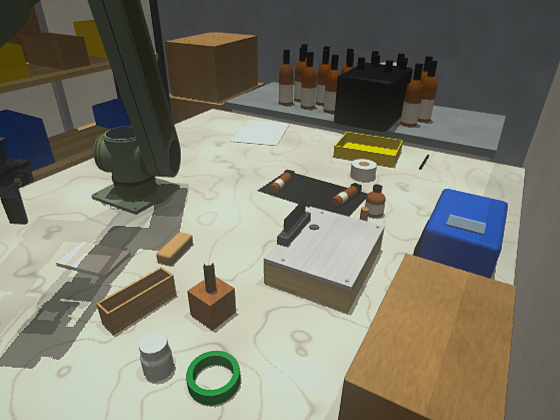

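View pics/side0.png

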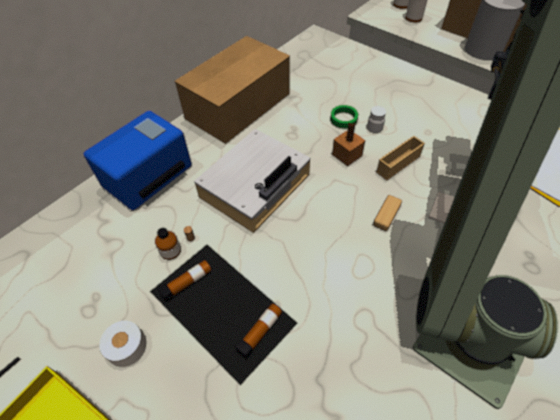

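```bash
python3 - <<'E'
from h import *
F={c:grab_frame(c) for c in ["scene","side"]}
def rect(P,name):
    r=cv2.minAreaRect(P[:,:2].astype(np.float32)); print(name,len(P),"c",np.round(r[0],1),"size",np.round(r[1],1),"ang",round(r[2],1),"med",np.round(np.median(P,0),1))
for c,f in F.items():
    P=cloud(f); print(c)
    def sel(x0,x1,y0,y1,z0,z1): 
        return P[(P[:,0]>x0)&(P[:,0]<x1)&(P[:,1]>y0)&(P[:,1]<y1)&(P[:,2]>z0)&(P[:,2]<z1)]
    rect(sel(540,860,-250,150,70,82),"jigtop")
    rect(sel(540,700,-200,100,132,150),"platetop")
    rect(sel(540,700,-200,100,92,102),"guide")
    rect(sel(320,530,-480,-300,55,66),"boxrim")
    rect(sel(520,630,-390,-270,62,80),"standtop")
    rect(sel(520,630,-390,-270,133,150),"pintop")
    for i,(x0,x1) in enumerate([(340,450),(540,700)]): rect(sel(x0,x1,200,380,12,45),f"tube{i}")
    rect(sel(320,700,190,400,-2,7),"mat")
E
```

```text
scene
jigtop 5406 c [705.3 -37.3] size [212.9 275.4] ang 2.2 med [719.9 -65.8  75.6]
platetop 140 c [615.7 -41.8] size [ 12.1 111.2] ang 1.0 med [616.6 -52.2 138.8]
guide 261 c [614.8 -41.4] size [ 28.9 142.6] ang 2.0 med [621.  -65.2  97.2]
boxrim 489 c [ 452.3 -394.4] size [160.5 129.3] ang 77.8 med [ 418.3 -393.2   58.3]
standtop 743 c [ 561.  -317.7] size [71.5 73.4] ang 80.2 med [ 570.4 -326.9   69.4]
pintop 39 c [ 562.5 -321.2] size [20.3 14.2] ang 30.5 med [ 566.2 -323.5  136.3]
tube0 253 c [398.  288.8] size [ 32.3 136.8] ang 2.1 med [404.9 278.1  29.2]
tube1 309 c [626.3 310.5] size [136.1  34.6] ang 79.4 med [629.6 300.2  29.4]
mat 2385 c [509.4 295.2] size [378.5 209.7] ang 0.1 med [507.9 280.8   2. ]
side
jigtop 4525 c [703.5 -36. ] size [216. 273.] ang 2.1 med [711.3 -14.5  75.2]
platetop 151 c [612.4 -39.6] size [ 10.9 110.6] ang 2.2 med [610.4 -36.2 138.6]
guide 282 c [611.7 -39.7] size [ 29.8 143.4] ang 1.0 med [605.2 -26.8  97. ]
boxrim 236 c [ 454.6 -382.5] size [183.4 132.9] ang 79.1 med [ 418.3 -365.5   58.5]
standtop 343 c [ 558.8 -315.1] size [77.1 73.7] ang 84.8 med [ 551.2 -306.1   69.2]
pintop 16 c [ 557.8 -312.4] size [20.2 12.1] ang 18.4 med [ 556.4 -310.1  136.8]
tube0 853 c [394.1 293.6] size [ 33.3 133.5] ang 3.2 med [390.1 299.9  32.3]
tube1 752 c [655.2 309.1] size [133.2 104. ] ang 79.6 med [617.9 317.3  31.7]
mat 10426 c [510. 295.] size [379.9 210. ] ang 0.0 med [489.5 304.6   2.1]
```

The scene view shows the plate's grip strip at about (294,222), the pin in its stand at (211,290), the box at (137,298) and two tubes on the mat, at (283,180) and (347,194). The side view confirms only two tubes, at (190,277) and (262,328).

```bash
python3 - <<'E'
from h import *
for c in ["scene","side"]:
    f=grab_frame(c); P=cloud(f); 
    m=masks_of(c,"box")[0]; Q=cloud(f,m["pixels"]); Q=Q[(Q[:,2]>54)&(Q[:,2]<66)]
    r=cv2.minAreaRect(Q[:,:2].astype(np.float32)); print(c,"box",len(Q),np.round(r[0],1),np.round(r[1],1),round(r[2],1))
    Q=P[(np.hypot(P[:,0]-561,P[:,1]+317)<25)&(P[:,2]>80)&(P[:,2]<136)]
    from scipy.optimize import least_squares
    s=least_squares(lambda p:np.hypot(Q[:,0]-p[0],Q[:,1]-p[1])-11,[561,-317]); print("pin",len(Q),np.round(s.x,1))
delta([613,-40.5,230],92)
E
```

```text
scene box 534 [ 413.2 -386.5] [160.4  50.9] 78.6
pin 236 [ 560.2 -316.7]
side box 211 [ 410.2 -384.5] [164.1  46.7] 78.0
pin 106 [ 559.1 -316.1]
shift [ 538.6 -279.5  -43.3]
rotvec [ 0.    0.   -1.17]
```

>>> move_arm --plan '[{"x": 43,"y": -22,"z": -4},{"x": 43,"y": -22,"z": -4},{"x": 43,"y": -22,"z": -4},{"x": 43,"y": -22,"z": -4},{"x": 43,"y": -22,"z": -4},{"x": 43,"y": -22,"z": -4},{"x": 43,"y": -22,"z": -4},{"x": 43,"y": -22,"z": -4},{"x": 43,"y": -22,"z": -4},{"x": 43,"y": -22,"z": -4}]'

```text
schema error: expected keys x, y, z, rx, ry, rz
```

>>> move_arm --plan '[{"x": 36,"y": -20,"rz": -0.13},{"x": 36,"y": -19,"rz": -0.13},{"rz": -0.13},{"rz": -0.13},{"rz": -0.13},{"rz": -0.13},{"rz": -0.13},{"rz": -0.13},{"rz": -0.13},{}]'

```text
schema error: expected keys x, y, z, rx, ry, rz
```

```bash
python3 - <<'E'
from h import *
print(*st()); delta([613,-40.5,230],92)
f=grab_frame("wrist"); save(f,"wrist0.png"); M,t=cam(f); print(-t@M)
P=cloud(f)
for n,a,b in [("plate",133,148),("guide",92,102)]:
    Q=P[(abs(P[:,2]-(a+b)/2)<(b-a)/2)]
    if len(Q)>20:
        r=cv2.minAreaRect(Q[:,:2].astype(np.float32)); print(n,len(Q),np.round(r[0],1),np.round(r[1],1),round(r[2],1))
for n in ["access_hole","plate_slot"]:
    for l in landmark_of("wrist",n): print(n,l, onplane(f,*l["point"],76 if n[0]=='a' else 98))
E
```

```text
3.6 [ 242.7 -521.3  186.7] [180.    -0.    24.97] [ 0.7 -0.4  0.4] 91.1 0.0
shift [ 538.6 -279.5  -43.3]
rotvec [ 0.    0.   -1.17]
[ 315.02213706 -488.10615463  384.62913456]
```

>>> move_arm --plan '[{"x": 43,"y": -22,"z": -4,"rx": 0,"ry": 0,"rz": 0},{"x": 43,"y": -22,"z": -4,"rx": 0,"ry": 0,"rz": 0},{"x": 43,"y": -22,"z": -4,"rx": 0,"ry": 0,"rz": 0},{"x": 43,"y": -22,"z": -4,"rx": 0,"ry": 0,"rz": 0},{"x": 43,"y": -22,"z": -4,"rx": 0,"ry": 0,"rz": 0},{"x": 43,"y": -22,"z": -4,"rx": 0,"ry": 0,"rz": 0},{"x": 43,"y": -22,"z": -4,"rx": 0,"ry": 0,"rz": 0},{"x": 43,"y": -22,"z": -4,"rx": 0,"ry": 0,"rz": 0},{"x": 43,"y": -22,"z": -4,"rx": 0,"ry": 0,"rz": 0},{"x": 43,"y": -22,"z": -4,"rx": 0,"ry": 0,"rz": 0}]'

```text
time_s: 4.75
ee_pos: [540.7, -138.6, 227.0]
ee_rot: [180.0, -0.0, 25.0]
force: [0.6, -1.1, -0.0]
gripper_width: 91.0
gripper_force: 0.0
```

>>> move_arm --plan '[{"x": 36,"y": -20,"z": 0,"rx": 0,"ry": 0,"rz": 0},{"x": 36,"y": -20,"z": 0,"rx": 0,"ry": 0,"rz": -0.15},{"x": 36,"y": -20,"z": 0,"rx": 0,"ry": 0,"rz": -0.15},{"x": 0,"y": 0,"z": 0,"rx": 0,"ry": 0,"rz": -0.15},{"x": 0,"y": 0,"z": 0,"rx": 0,"ry": 0,"rz": -0.15},{"x": 0,"y": 0,"z": 0,"rx": 0,"ry": 0,"rz": -0.15},{"x": 0,"y": 0,"z": 0,"rx": 0,"ry": 0,"rz": -0.15},{"x": 0,"y": 0,"z": 0,"rx": 0,"ry": 0,"rz": -0.15},{"x": 0,"y": 0,"z": 0,"rx": 0,"ry": 0,"rz": -0.12},{"x": 0,"y": 0,"z": 0,"rx": 0,"ry": 0,"rz": 0}]'

```text
time_s: 5.75
ee_pos: [607.0, -37.1, 226.6]
ee_rot: [-180.0, 0.0, 92.0]
force: [-0.1, 0.1, 0.1]
gripper_width: 91.3
gripper_force: 0.0
```

```bash
cat > w.py <<'E'
from h import *
import sys
print(*st()); delta([613,-40.5,230],92)
f=grab_frame("wrist"); save(f,"wrist1.png"); M,t=cam(f); print(-t@M)
P=cloud(f)
for n,a,b in [("plate",133,148),("guide",92,102)]:
    Q=P[(abs(P[:,2]-(a+b)/2)<(b-a)/2)]
    if len(Q)>20:
        r=cv2.minAreaRect(Q[:,:2].astype(np.float32)); print(n,len(Q),np.round(r[0],1),np.round(r[1],1),round(r[2],1))
for n in ["access_hole","plate_slot"]:
    for l in landmark_of("wrist",n): print(n,l, onplane(f,*l["point"],76 if n[0]=='a' else 98))
E
python3 w.py
```

```text
5.75 [607.  -37.1 226.6] [-179.99    0.     91.99] [-0.1  0.1  0.1] 91.3 0.0
shift [-3.7  5.9 -3.4]
rotvec [-0.  0. -0.]
[604.55742992  41.9174163  424.54498713]
plate 1197 [614.6 -41.5] [  9.5 108.8] 2.2
guide 2204 [762.6 -41. ] [327.2 140.3] 0.4
access_hole {'point': [323.2, 161.5], 'p': 0.91} [652.77314139  -4.04033959  76.        ]
plate_slot {'point': [284.5, 197.0], 'p': 0.69} [611.75237589 -39.89970128  98.        ]
```

>>> move_arm --plan '[{"x": -4,"y": 7,"z": 0,"rx": 0,"ry": 0,"rz": 0},{"x": 0,"y": 0,"z": 20,"rx": 0,"ry": 0,"rz": 0},{"x": 0,"y": 0,"z": 20,"rx": 0,"ry": 0,"rz": 0},{"x": 0,"y": 0,"z": 20,"rx": 0,"ry": 0,"rz": 0},{"x": 0,"y": 0,"z": 20,"rx": 0,"ry": 0,"rz": 0},{"x": 0,"y": 0,"z": 20,"rx": 0,"ry": 0,"rz": 0},{"x": 0,"y": 0,"z": 20,"rx": 0,"ry": 0,"rz": 0},{"x": 0,"y": 0,"z": 0,"rx": 0,"ry": 0,"rz": 0}]'

```text
time_s: 6.7
ee_pos: [612.5, -41.0, 103.7]
ee_rot: [-179.7, -0.0, 92.0]
force: [0.7, 0.2, -0.4]
gripper_width: 90.9
gripper_force: 0.0
```

>>> move_arm --plan '[{"x": 0,"y": 0,"z": 0,"rx": 0,"ry": 0,"rz": 0},{"x": 0,"y": 0,"z": 0,"rx": 0,"ry": 0,"rz": 0},{"x": 0,"y": 0,"z": 0,"rx": 0,"ry": 0,"rz": 0},{"x": 0,"y": 0,"z": 0,"rx": 0,"ry": 0,"rz": 0},{"x": 0,"y": 0,"z": 0,"rx": 0,"ry": 0,"rz": 0},{"x": 0,"y": 0,"z": 0,"rx": 0,"ry": 0,"rz": 0},{"x": 0,"y": 0,"z": 0,"rx": 0,"ry": 0,"rz": 0},{"x": 0,"y": 0,"z": 0,"rx": 0,"ry": 0,"rz": 0},{"x": 0,"y": 0,"z": 0,"rx": 0,"ry": 0,"rz": 0}]' --grip 0 --squeeze 30

```text
time_s: 7.6
ee_pos: [614.1, -40.9, 106.6]
ee_rot: [180.0, 0.0, 92.0]
force: [0.2, -0.2, -0.4]
gripper_width: 22.1
gripper_force: 0.0
```

>>> move_arm --plan '[{"x": 0,"y": 0,"z": 0,"rx": 0,"ry": 0,"rz": 0},{"x": 0,"y": 0,"z": 0,"rx": 0,"ry": 0,"rz": 0},{"x": 0,"y": 0,"z": 0,"rx": 0,"ry": 0,"rz": 0},{"x": 0,"y": 0,"z": 0,"rx": 0,"ry": 0,"rz": 0}]'

```text
time_s: 8.0
ee_pos: [614.1, -40.8, 106.6]
ee_rot: [-180.0, 0.0, 92.0]
force: [-0.2, 0.3, -0.5]
gripper_width: 9.9
gripper_force: 30.0
```

>>> move_arm --plan '[{"x": 0,"y": 0,"z": -5,"rx": 0,"ry": 0,"rz": 0},{"x": 0,"y": 0,"z": -10,"rx": 0,"ry": 0,"rz": 0},{"x": 0,"y": 0,"z": -10,"rx": 0,"ry": 0,"rz": 0}]'

```text
time_s: 8.3
ee_pos: [614.2, -40.8, 132.4]
ee_rot: [-180.0, 0.0, 92.0]
force: [-0.1, 0.1, -2.4]
gripper_width: 9.6
gripper_force: 30.0
```

>>> move_arm --plan '[{"x": 0,"y": 0,"z": -20,"rx": 0,"ry": 0,"rz": 0},{"x": 0,"y": 0,"z": -20,"rx": 0,"ry": 0,"rz": 0},{"x": 0,"y": 0,"z": -20,"rx": 0,"ry": 0,"rz": 0},{"x": 0,"y": 0,"z": -20,"rx": 0,"ry": 0,"rz": 0},{"x": 0,"y": 0,"z": -20,"rx": 0,"ry": 0,"rz": 0},{"x": 0,"y": 0,"z": -20,"rx": 0,"ry": 0,"rz": 0}]'

```text
time_s: 8.9
ee_pos: [614.1, -40.9, 253.6]
ee_rot: [179.9, 0.0, 92.0]
force: [0.3, 0.2, -1.4]
gripper_width: 9.8
gripper_force: 30.0
```

>>> move_arm --plan '[{"x": -34,"y": -21,"z": 0,"rx": 0,"ry": 0,"rz": 0},{"x": -34,"y": -21,"z": 0,"rx": 0,"ry": 0,"rz": 0},{"x": -34,"y": -21,"z": 0,"rx": 0,"ry": 0,"rz": 0},{"x": -34,"y": -21,"z": 0,"rx": 0,"ry": 0,"rz": 0},{"x": -34,"y": -21,"z": 0,"rx": 0,"ry": 0,"rz": 0},{"x": -34,"y": -21,"z": 0,"rx": 0,"ry": 0,"rz": 0},{"x": -34,"y": -21,"z": 0,"rx": 0,"ry": 0,"rz": 0},{"x": -34,"y": -21,"z": 0,"rx": 0,"ry": 0,"rz": 0},{"x": -34,"y": -21,"z": 0,"rx": 0,"ry": 0,"rz": 0},{"x": -31,"y": -25,"z": 0,"rx": 0,"ry": 0,"rz": 0}]'

```text
time_s: 9.9
ee_pos: [411.4, -386.7, 252.7]
ee_rot: [179.9, 0.1, 92.0]
force: [0.2, -0.3, -1.5]
gripper_width: 9.6
gripper_force: 30.0
```

>>> move_arm --plan '[{"x": 0,"y": 0,"z": 0,"rx": 0,"ry": 0,"rz": 0.12},{"x": 0,"y": 0,"z": 0,"rx": 0,"ry": 0,"rz": 0.116},{"x": 0,"y": 0,"z": 0,"rx": 0,"ry": 0,"rz": 0}]'

```text
time_s: 10.2
ee_pos: [411.8, -385.5, 252.6]
ee_rot: [179.9, 0.0, 78.4]
force: [0.4, -0.4, -2.0]
gripper_width: 9.1
gripper_force: 30.0
```

```bash
python3 - <<'E'
from h import *
print(*st()); delta([411.7,-385.5,250],78.4)
f=grab_frame("wrist"); save(f,"wrist2.png")
P=cloud(f); Q=P[(P[:,2]>54)&(P[:,2]<66)&(abs(P[:,0]-412)<60)&(abs(P[:,1]+385)<120)]
r=cv2.minAreaRect(Q[:,:2].astype(np.float32)); print(len(Q),np.round(r[0],1),np.round(r[1],1),round(r[2],1))
Q=P[(P[:,2]>80)&(P[:,2]<300)&(np.hypot(P[:,0]-412,P[:,1]+385)<120)]
print(Q.min(0),Q.max(0))
f=grab_frame("scene"); P=cloud(f);
g=grab_frame("side"); save(g,"side2.png"); P=np.r_[P,cloud(g)]
Q=P[(P[:,2]>145)&(P[:,2]<225)&(np.hypot(P[:,0]-412,P[:,1]+385)<90)]
r=cv2.minAreaRect(Q[:,:2].astype(np.float32)); print(len(Q),np.round(r[0],1),np.round(r[1],1),round(r[2],1),Q[:,2].min())
E
```

```text
10.2 [ 411.8 -385.5  252.6] [1.7994e+02 4.0000e-02 7.8440e+01] [ 0.4 -0.4 -2. ] 9.1 30.0
shift [ 0.  -0.1  2.6]
rotvec [0.001 0.001 0.001]
1087 [ 414.8 -379.9] [143.4  46. ] 78.9
[ 397.17110088 -441.63570401  164.11463897] [ 429.95602084 -332.28964235  299.99485438]
2078 [ 412.2 -384.4] [115.   12.2] 78.3 154.00289753876646
```

View pics/wrist2.png

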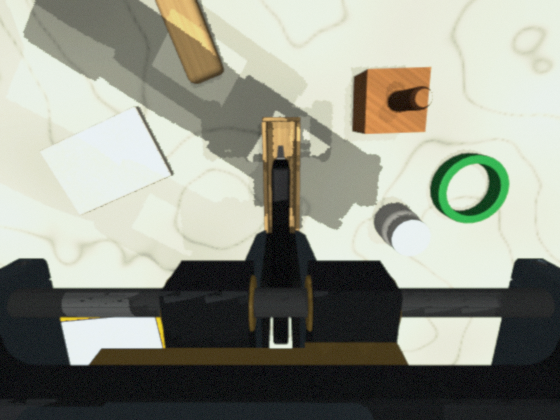

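The wrist view shows the held plate at about (281,200), centred over the box, which runs over columns 263–300.

>>> move_arm --plan '[{"x": 0,"y": 0,"z": 20,"rx": 0,"ry": 0,"rz": 0},{"x": 0,"y": 0,"z": 20,"rx": 0,"ry": 0,"rz": 0},{"x": 0,"y": 0,"z": 20,"rx": 0,"ry": 0,"rz": 0},{"x": 0,"y": 0,"z": 20,"rx": 0,"ry": 0,"rz": 0},{"x": 0,"y": 0,"z": 20,"rx": 0,"ry": 0,"rz": 0},{"x": 0,"y": 0,"z": 20,"rx": 0,"ry": 0,"rz": 0},{"x": 0,"y": 0,"z": 15,"rx": 0,"ry": 0,"rz": 0},{"x": 0,"y": 0,"z": 10,"rx": 0,"ry": 0,"rz": 0},{"x": 0,"y": 0,"z": 2,"rx": 0,"ry": 0,"rz": 0},{"x": 0,"y": 0,"z": 0,"rx": 0,"ry": 0,"rz": 0}]'

```text
time_s: 11.35
ee_pos: [412.4, -385.2, 104.9]
ee_rot: [180.0, 0.0, 78.5]
force: [0.8, -0.4, -1.1]
gripper_width: 9.6
gripper_force: 30.0
```

>>> move_arm --plan '[{"x": 0,"y": 0,"z": 1,"rx": 0,"ry": 0,"rz": 0},{"x": 0,"y": 0,"z": 0,"rx": 0,"ry": 0,"rz": 0}]'

```text
time_s: 11.55
ee_pos: [412.5, -385.5, 104.4]
ee_rot: [179.9, 0.1, 78.5]
force: [-0.2, 0.2, -2.6]
gripper_width: 9.4
gripper_force: 30.0
```

>>> move_arm --plan '[{"x": 0,"y": 0,"z": 0,"rx": 0.045,"ry": 0,"rz": 0},{"x": 0,"y": 0,"z": 0,"rx": 0.045,"ry": 0,"rz": 0},{"x": 0,"y": 5,"z": 0,"rx": 0,"ry": 0,"rz": 0},{"x": 0,"y": 5,"z": 0,"rx": 0,"ry": 0,"rz": 0},{"x": 0,"y": 5,"z": 0,"rx": 0,"ry": 0,"rz": 0},{"x": 0,"y": 2,"z": 0,"rx": 0,"ry": 0,"rz": 0},{"x": 0,"y": 0,"z": 0,"rx": 0,"ry": 0,"rz": 0},{"x": 0,"y": 0,"z": 0,"rx": 0,"ry": 0,"rz": 0}]'

```text
time_s: 12.35
ee_pos: [428.4, -388.4, 102.2]
ee_rot: [-174.8, 0.0, 78.5]
force: [0.2, 0.7, -1.0]
gripper_width: 9.6
gripper_force: 30.0
```

>>> move_arm --plan '[{"x": 0,"y": 2,"z": 1,"rx": 0,"ry": 0,"rz": 0},{"x": 0,"y": 0,"z": 0,"rx": 0,"ry": 0,"rz": 0},{"x": 0,"y": 0,"z": 0,"rx": 0,"ry": 0,"rz": 0}]'

```text
time_s: 12.65
ee_pos: [430.6, -389.0, 101.3]
ee_rot: [-174.9, 0.0, 78.5]
force: [-0.0, -0.1, -0.1]
gripper_width: 9.4
gripper_force: 30.0
```

```bash
python3 - <<'E'
from h import *
print(*st())
E
```

```text
12.65 [ 430.6 -389.   101.3] [-1.7487e+02  2.0000e-02  7.8480e+01] [-0.  -0.1 -0.1] 9.4 30.0
```

>>> move_arm --plan '[{"x": 0,"y": 0,"z": 0,"rx": 0,"ry": 0,"rz": 0},{"x": 0,"y": 0,"z": 0,"rx": 0,"ry": 0,"rz": 0},{"x": 0,"y": 0,"z": 0,"rx": 0,"ry": 0,"rz": 0},{"x": 0,"y": 0,"z": 0,"rx": 0,"ry": 0,"rz": 0},{"x": 0,"y": 0,"z": 0,"rx": 0,"ry": 0,"rz": 0},{"x": 0,"y": 0,"z": 0,"rx": 0,"ry": 0,"rz": 0}]' --grip 0.5

```text
time_s: 13.25
ee_pos: [430.5, -388.9, 101.0]
ee_rot: [-174.8, 0.0, 78.5]
force: [1.1, -0.1, -0.6]
gripper_width: 45.4
gripper_force: 0.0
```

>>> move_arm --plan '[{"x": 0,"y": 0,"z": -10,"rx": 0,"ry": 0,"rz": 0},{"x": 0,"y": 0,"z": -15,"rx": 0,"ry": 0,"rz": 0},{"x": 0,"y": 0,"z": -20,"rx": 0,"ry": 0,"rz": 0},{"x": 0,"y": 0,"z": -40,"rx": 0,"ry": 0,"rz": 0},{"x": 0,"y": 0,"z": -40,"rx": 0,"ry": 0,"rz": 0},{"x": 0,"y": 0,"z": -25,"rx": -0.09,"ry": 0,"rz": 0},{"x": 0,"y": 0,"z": 0,"rx": 0,"ry": 0,"rz": 0}]'

```text
time_s: 13.95
ee_pos: [444.2, -392.8, 256.3]
ee_rot: [179.5, 0.3, 78.4]
force: [-0.4, -0.2, 0.4]
gripper_width: 45.4
gripper_force: 0.0
```

```bash
python3 - <<'E'
from h import *
from scipy.optimize import least_squares
print(*st())
P=[]
for c in ["scene","side","wrist"]:
    f=grab_frame(c); save(f,c+"3.png"); P=cloud(f)
    Q=P[(P[:,2]>75)&(P[:,2]<150)&(np.hypot(P[:,0]-425,P[:,1]+385)<80)]
    if len(Q): 
        r=cv2.minAreaRect(Q[:,:2].astype(np.float32)); print(c,len(Q),np.round(r[0],1),np.round(r[1],1),round(r[2],1),Q[:,2].max())
    Q=P[(np.hypot(P[:,0]-561,P[:,1]+317)<25)&(P[:,2]>80)&(P[:,2]<145)]
    if len(Q)>10:
        s=least_squares(lambda p:np.hypot(Q[:,0]-p[0],Q[:,1]-p[1])-11,[561,-317]); print("pin",len(Q),np.round(s.x,1),Q[:,2].max())
delta([560,-316.5,220],78.4)
E
```

```text
13.95 [ 444.2 -392.8  256.3] [179.48   0.31  78.43] [-0.4 -0.2  0.4] 45.4 0.0
scene 1180 [ 437.7 -390.2] [111.2  15.1] 77.1 136.10117432105582
pin 256 [ 560.2 -316.5] 139.79201180354048
side 446 [ 433.1 -388. ] [113.8  16.8] 79.7 136.0229930922859
pin 116 [ 559.3 -316.5] 140.4110319818708
wrist 1319 [ 435.7 -391. ] [109.2  13.6] 78.5 136.39725091467352
pin 489 [ 561.1 -318.6] 140.62582124839992
shift [96.5 99.6 29.6]
rotvec [-0.002 -0.001  0.001]
```

>>> move_arm --plan '[{"x": 24,"y": 25,"z": 0,"rx": 0,"ry": 0,"rz": 0},{"x": 24,"y": 25,"z": 0,"rx": 0,"ry": 0,"rz": 0},{"x": 24,"y": 25,"z": 0,"rx": 0,"ry": 0,"rz": 0},{"x": 24,"y": 25,"z": 0,"rx": 0,"ry": 0,"rz": 0},{"x": 0,"y": 0,"z": 0,"rx": 0,"ry": 0,"rz": 0},{"x": 0,"y": 0,"z": 0,"rx": 0,"ry": 0,"rz": 0}]' --grip 0.7

```text
time_s: 14.7
ee_pos: [560.8, -316.7, 247.9]
ee_rot: [-179.7, -0.0, 78.6]
force: [-0.9, -0.0, 0.4]
gripper_width: 64.0
gripper_force: 0.0
```

```bash
python3 - <<'E'
from h import *
from scipy.optimize import least_squares
print(*st())
for c in ["wrist"]:
    f=grab_frame(c); P=cloud(f)
    Q=P[(np.hypot(P[:,0]-561,P[:,1]+317)<20)&(P[:,2]>136)&(P[:,2]<145)]
    if len(Q)>10:
        print(cv2.minEnclosingCircle(Q[:,:2].astype(np.float32)))
delta([560.2,-317,95],78.4)
E
```

```text
14.7 [ 560.8 -316.7  247.9] [-1.7973e+02 -4.0000e-02  7.8580e+01] [-0.9 -0.   0.4] 64.0 0.0
((560.7306518554688, -318.42010498046875), 9.787091255187988)
shift [  0.2   0.5 153.5]
rotvec [-0.004 -0.     0.002]
```

>>> move_arm --plan '[{"x": 0,"y": 0,"z": 20,"rx": -0.004,"ry": 0,"rz": 0},{"x": 0,"y": 0,"z": 20,"rx": 0,"ry": 0,"rz": 0},{"x": 0,"y": 0,"z": 20,"rx": 0,"ry": 0,"rz": 0},{"x": 0,"y": 0,"z": 20,"rx": 0,"ry": 0,"rz": 0},{"x": 0,"y": 0,"z": 20,"rx": 0,"ry": 0,"rz": 0},{"x": 0,"y": 0,"z": 20,"rx": 0,"ry": 0,"rz": 0},{"x": 0,"y": 0,"z": 20,"rx": 0,"ry": 0,"rz": 0},{"x": 0,"y": 0,"z": 12,"rx": 0,"ry": 0,"rz": 0}]'

```text
time_s: 15.55
ee_pos: [559.3, -318.0, 96.4]
ee_rot: [180.0, -0.0, 78.4]
force: [-0.3, 0.3, 0.8]
gripper_width: 64.1
gripper_force: 0.0
```

>>> move_arm --plan '[{"x": 0,"y": 0,"z": 0,"rx": 0,"ry": 0,"rz": 0},{"x": 0,"y": 0,"z": 0,"rx": 0,"ry": 0,"rz": 0},{"x": 0,"y": 0,"z": 0,"rx": 0,"ry": 0,"rz": 0},{"x": 0,"y": 0,"z": 0,"rx": 0,"ry": 0,"rz": 0},{"x": 0,"y": 0,"z": 0,"rx": 0,"ry": 0,"rz": 0},{"x": 0,"y": 0,"z": 0,"rx": 0,"ry": 0,"rz": 0},{"x": 0,"y": 0,"z": 0,"rx": 0,"ry": 0,"rz": 0},{"x": 0,"y": 0,"z": 0,"rx": 0,"ry": 0,"rz": 0},{"x": 0,"y": 0,"z": 0,"rx": 0,"ry": 0,"rz": 0},{"x": 0,"y": 0,"z": 0,"rx": 0,"ry": 0,"rz": 0}]' --grip 0 --squeeze 40

```text
time_s: 16.55
ee_pos: [561.6, -317.7, 98.8]
ee_rot: [179.7, 0.0, 78.5]
force: [-0.9, 0.3, 4.0]
gripper_width: 19.6
gripper_force: 40.0
```

>>> move_arm --plan '[{"x": 0,"y": 0,"z": -10,"rx": 0,"ry": 0,"rz": 0},{"x": 0,"y": 0,"z": -15,"rx": 0,"ry": 0,"rz": 0},{"x": 0,"y": 0,"z": -15,"rx": 0,"ry": 0,"rz": 0},{"x": 0,"y": 0,"z": -15,"rx": 0,"ry": 0,"rz": 0},{"x": 0,"y": 0,"z": -15,"rx": 0,"ry": 0,"rz": 0},{"x": 0,"y": 0,"z": -20,"rx": 0,"ry": 0,"rz": 0},{"x": 0,"y": 0,"z": -20,"rx": 0,"ry": 0,"rz": 0},{"x": 0,"y": 0,"z": -20,"rx": 0,"ry": 0,"rz": 0},{"x": 0,"y": 0,"z": 0,"rx": 0,"ry": 0,"rz": 0},{"x": 0,"y": 0,"z": 0,"rx": 0,"ry": 0,"rz": 0}]'

```text
time_s: 17.55
ee_pos: [560.7, -317.3, 227.9]
ee_rot: [179.8, -0.0, 78.5]
force: [-0.0, 0.0, -1.5]
gripper_width: 20.0
gripper_force: 40.0
```

```bash
python3 - <<'E'
from h import *
print(*st()); e=state()["ee_pos"]
for c in ["scene","side"]:
    f=grab_frame(c); save(f,c+"4.png"); P=cloud(f)
    Q=P[(np.hypot(P[:,0]-e[0],P[:,1]-e[1])<30)&(P[:,2]>e[2]-110)&(P[:,2]<e[2]-1)]
    for a,b in [(95,70),(70,45),(45,30),(30,15),(15,0)]:
        q=Q[(Q[:,2]>e[2]-a)&(Q[:,2]<e[2]-b)]; print(c,a,b,len(q),np.round(q.mean(0)-e,1) if len(q) else '')
    print(Q[:,2].min()-e[2])
    u=proj(f,e)[0].astype(int); im=f["img"][max(u[1]-80,0):u[1]+80,u[0]-80:u[0]+80]; cv2.imwrite(f"pics/c{c}4.png",cv2.resize(im[:,:,::-1],None,fx=2.5,fy=2.5))
delta([649,0,e[2]],78.4)
E
python3 -c "
import cv2,numpy as np
a=cv2.imread('pics/cscene4.png');b=cv2.imread('pics/cside4.png')
cv2.imwrite('pics/pin4.png',np.hstack([a[:400,:400],b[:400,:400]]))"
```

```text
17.55 [ 560.7 -317.3  227.9] [179.79  -0.    78.48] [-0.   0.  -1.5] 20.0 40.0
scene 95 70 31 [ -0.1  -1.3 -78.1]
scene 70 45 45 [  0.5  -1.5 -57.4]
scene 45 30 23 [  0.7  -1.7 -39.6]
scene 30 15 70 [  4.5  -5.5 -22.2]
scene 15 0 70 [ 4.5 -5.7 -7.9]
-88.89684497702092
side 95 70 14 [ -4.8   4.9 -78.7]
side 70 45 22 [ -5.1   4.6 -57.6]
side 45 30 10 [ -4.7   3.4 -41.1]
side 30 15 33 [ -7.    9.1 -22.3]
side 15 0 39 [-5.9  8.4 -7.9]
-85.3719961348215
shift [328.4  23.8  -0.9]
rotvec [ 0.001 -0.001  0.001]
```

View pics/pin4.png

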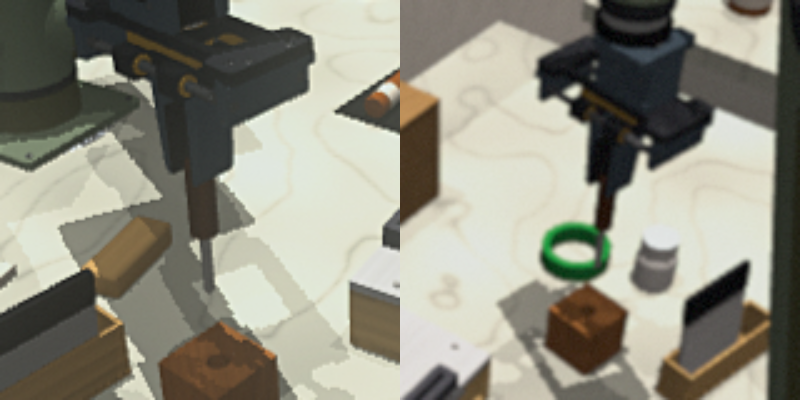

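The crops show the pin held upright, its tip clear of the stand, and the plate leaning a little but well inside the box. Next: refine the access hole from the earlier wrist picture.

```bash
python3 - <<'E'
import cv2
a=cv2.imread('pics/wrist1.png'); cv2.imwrite('pics/hole.png',cv2.resize(a[110:260,200:400],None,fx=4,fy=4,interpolation=cv2.INTER_CUBIC))
E
```

```text
(no output)
```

View pics/hole.png

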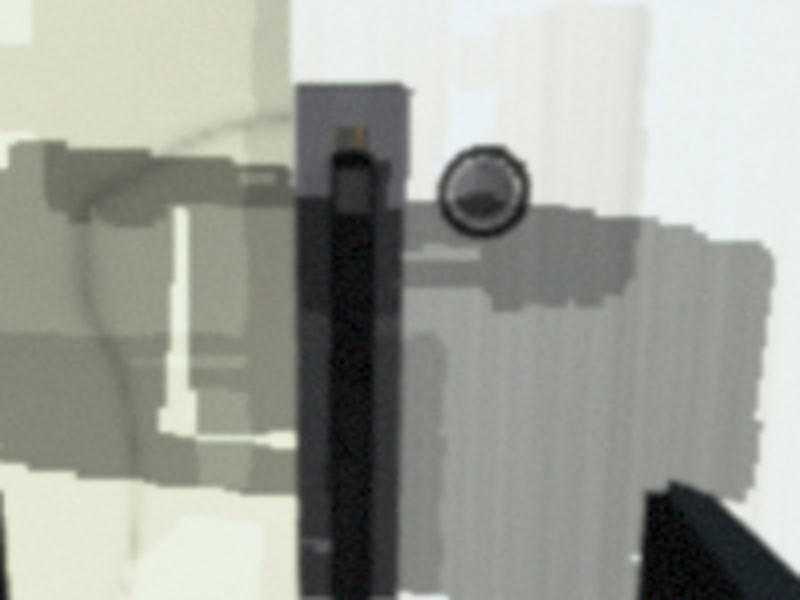

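>>> move_arm --plan '[{"x": 36,"y": 0,"z": 0,"rx": 0,"ry": 0,"rz": 0},{"x": 36,"y": 0,"z": 0,"rx": 0,"ry": 0,"rz": 0},{"x": 36,"y": 2,"z": 0,"rx": 0,"ry": 0,"rz": 0},{"x": 36,"y": 4,"z": 0,"rx": 0,"ry": 0,"rz": 0},{"x": 36,"y": 4,"z": 0,"rx": 0,"ry": 0,"rz": 0},{"x": 36,"y": 4,"z": 0,"rx": 0,"ry": 0,"rz": 0},{"x": 36,"y": 4,"z": 0,"rx": 0,"ry": 0,"rz": 0},{"x": 36,"y": 4,"z": 0,"rx": 0,"ry": 0,"rz": 0},{"x": 0,"y": 0,"z": 0,"rx": 0,"ry": 0,"rz": 0},{"x": 0,"y": 0,"z": 0,"rx": 0,"ry": 0,"rz": 0}]'

```text
time_s: 18.65
ee_pos: [639.4, -39.2, 227.0]
ee_rot: [179.9, 0.1, 78.6]
force: [0.1, 0.3, -1.0]
gripper_width: 19.9
gripper_force: 40.0
```

```bash
python3 - <<'E'
from h import *
print(*st())
for c in ["wrist","scene","side"]:
    f=grab_frame(c); save(f,c+"5.png"); g=cv2.cvtColor(f["img"],cv2.COLOR_RGB2GRAY)
    for l in landmark_of(c,"access_hole"): print(c,l["point"],l["p"], np.round(onplane(f,*l["point"],76),1))
    p=proj(f,[649,1,76])[0]; print("pred",p)
    P=cloud(f); Q=P[(P[:,2]>93)&(P[:,2]<102)&(abs(P[:,0]-613)<40)&(abs(P[:,1]+40)<90)]
    if len(Q)>30:
        r=cv2.minAreaRect(Q[:,:2].astype(np.float32)); print("guide",len(Q),np.round(r[0],1),np.round(r[1],1),round(r[2],1))
E
```

```text
18.65 [639.4 -39.2 227. ] [1.7992e+02 6.0000e-02 7.8580e+01] [ 0.1  0.3 -1. ] 19.9 40.0
wrist [282.0, 155.2] 0.79 [649.3  -2.4  76. ]
wrist [329.8, 167.5] 0.49 [698.1 -25.8  76. ]
pred [281.13096702 152.16702981]
guide 1946 [614.3 -42.6] [ 28.4 140.5] 2.2
scene [313.4, 225.7] 0.6 [646.1   6.9  76. ]
pred [313.44507519 227.07552955]
guide 327 [614.6 -42.5] [ 29.7 139.6] 2.1
side [259.8, 186.1] 0.89 [644.4  -0.8  76. ]
pred [258.13662592 185.69259554]
guide 358 [612.  -39.7] [ 30.3 142.6] 1.1
```

```bash
python3 - <<'E'
from h import *
f=grab_frame("wrist"); g=cv2.cvtColor(f["img"],cv2.COLOR_RGB2GRAY)
u0,v0=282,154; s=g[v0-18:v0+19,u0-18:u0+19]
for T in (50,70):
    n,l,stt,c=cv2.connectedComponentsWithStats((s<T).astype(np.uint8)); print(T,[(stt[i].tolist(),np.round(c[i]+[u0-18,v0-18],1)) for i in range(1,n)])
cv2.imwrite("pics/h5.png",cv2.resize(f["img"][90:240,180:380,::-1],None,fx=4,fy=4))
for uv in [(282,154)]: print(onplane(f,*uv,76), onplane(f,uv[0]+1,uv[1]+1,76))
E
```

```text
50 [([16, 20, 5, 2, 7], array([282.1, 156.4])), ([9, 20, 18, 7, 30], array([281.9, 160.2]))]
70 [([14, 5, 5, 2, 6], array([279.8, 141.3])), ([23, 7, 1, 1, 1], array([287., 143.])), ([10, 8, 1, 1, 1], array([274., 144.])), ([26, 11, 1, 1, 1], array([290., 147.])), ([11, 15, 1, 1, 1], array([275., 151.])), ([13, 18, 10, 5, 29], array([282.1, 156.3])), ([8, 18, 20, 10, 59], array([282.2, 159.8]))]
[650.30148379  -2.89012746  76.        ] [651.15500104  -4.16635576  76.        ]
```

View pics/h5.png

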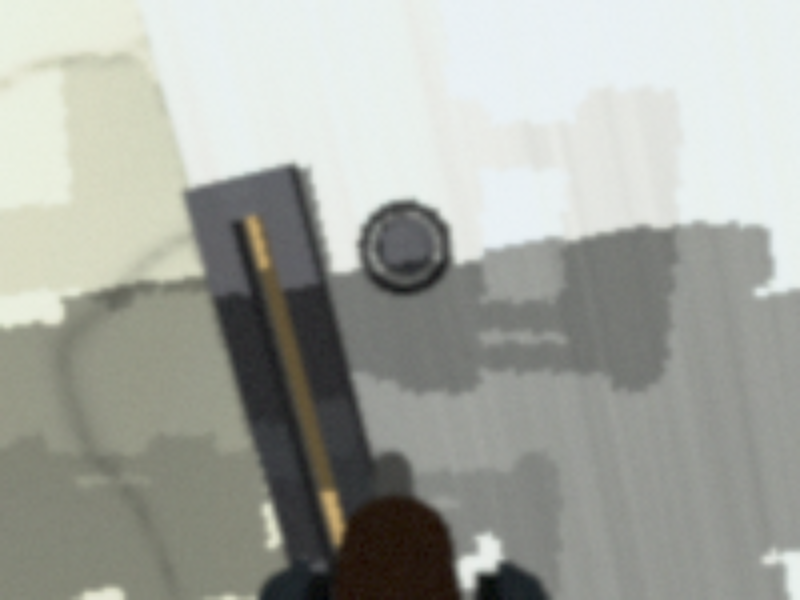

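The hole shows at crop (404,247), i.e. pixel (281,151.8), which puts it at about (650, 0). The pin handle is at the bottom of the crop.

>>> move_arm --plan '[{"x": 20,"y": 1,"z": 0,"rx": 0,"ry": 0,"rz": 0},{"x": 21,"y": 2,"z": 0,"rx": 0,"ry": 0,"rz": 0},{"x": 0,"y": 0,"z": 15,"rx": 0,"ry": 0,"rz": 0},{"x": 0,"y": 0,"z": 15,"rx": 0,"ry": 0,"rz": 0},{"x": 0,"y": 0,"z": 15,"rx": 0,"ry": 0,"rz": 0},{"x": 0,"y": 0,"z": 9,"rx": 0,"ry": 0,"rz": 0},{"x": 0,"y": 0,"z": 0,"rx": 0,"ry": 0,"rz": 0},{"x": 0,"y": 0,"z": 0,"rx": 0,"ry": 0,"rz": 0}]'

```text
time_s: 19.8
ee_pos: [651.6, -0.4, 175.0]
ee_rot: [179.7, -0.0, 78.5]
force: [0.2, -0.2, -0.5]
gripper_width: 19.6
gripper_force: 40.0
```

```bash
python3 - <<'E'
from h import *
print(*st()); delta([650,.4,170],78.5)
E
```

```text
19.8 [ 6.516e+02 -4.000e-01  1.750e+02] [179.72  -0.    78.46] [ 0.2 -0.2 -0.5] 19.6 40.0
shift [ 0.5 -1.7  4.9]
rotvec [ 0.005 -0.    -0.001]
```

>>> move_arm --plan '[{"x": 0.5,"y": -1,"z": 0,"rx": 0,"ry": 0,"rz": 0},{"x": 0,"y": 0,"z": 5,"rx": 0,"ry": 0,"rz": 0},{"x": 0,"y": 0,"z": 5,"rx": 0,"ry": 0,"rz": 0},{"x": 0,"y": 0,"z": 5,"rx": 0,"ry": 0,"rz": 0},{"x": 0,"y": 0,"z": 3,"rx": 0,"ry": 0,"rz": 0},{"x": 0,"y": 0,"z": 0,"rx": 0,"ry": 0,"rz": 0},{"x": 0,"y": 0,"z": 0,"rx": 0,"ry": 0,"rz": 0}]'

```text
time_s: 20.5
ee_pos: [650.5, 0.5, 156.3]
ee_rot: [179.8, 0.0, 78.5]
force: [0.3, 0.5, -0.6]
gripper_width: 19.9
gripper_force: 40.0
```

>>> move_arm --plan '[{"x": 0,"y": 0,"z": 4,"rx": 0,"ry": 0,"rz": 0},{"x": 0,"y": 0,"z": 4,"rx": 0,"ry": 0,"rz": 0},{"x": 0,"y": 0,"z": 3,"rx": 0,"ry": 0,"rz": 0},{"x": 0,"y": 0,"z": 3,"rx": 0,"ry": 0,"rz": 0},{"x": 0,"y": 0,"z": 2,"rx": 0,"ry": 0,"rz": 0},{"x": 0,"y": 0,"z": 0,"rx": 0,"ry": 0,"rz": 0}]'

```text
time_s: 21.1
ee_pos: [651.1, 0.6, 141.7]
ee_rot: [179.6, -0.0, 78.5]
force: [0.1, -0.3, 4.1]
gripper_width: 19.9
gripper_force: 40.1
```

>>> move_arm --plan '[{"x": 0,"y": 0,"z": 2,"rx": 0,"ry": 0,"rz": 0},{"x": 0,"y": 0,"z": 2,"rx": 0,"ry": 0,"rz": 0},{"x": 0,"y": 0,"z": 0,"rx": 0,"ry": 0,"rz": 0}]'

```text
time_s: 21.4
ee_pos: [650.9, 0.5, 137.2]
ee_rot: [179.7, -0.0, 78.5]
force: [-0.4, -0.3, 4.8]
gripper_width: 19.9
gripper_force: 40.1
```

```bash
python3 - <<'E'
from h import *
print(*st())
f=grab_frame("side"); save(f,"side6.png")
for n in ["carriage","clip0","clip1"]:
  print(n,[(l["point"],l["p"]) for l in landmark_of("side",n)])
P=cloud(f); Q=P[(P[:,0]>430)&(P[:,0]<590)&(abs(P[:,1]+40)<100)&(P[:,2]>8)&(P[:,2]<70)]; print(len(Q),np.round(Q.min(0)) if len(Q) else 0)
E
```

```text
21.4 [6.509e+02 5.000e-01 1.372e+02] [ 1.7968e+02 -1.0000e-02  7.8490e+01] [-0.4 -0.3  4.8] 19.9 40.1Traceback (most recent call last):
  File "<stdin>", line 5, in <module>
ValueError: it knows: access_hole, box, burnisher, clip, cork, gluepot, halfbottle, jig, mat, pin, plate, plate_mid, plate_slot, spool, stand, tape, tube
```

>>> move_arm --plan '[{"x": 0,"y": 0,"z": 2,"rx": 0,"ry": 0,"rz": 0},{"x": 0,"y": 0,"z": 0,"rx": 0,"ry": 0,"rz": 0},{"x": 0,"y": 0,"z": 0,"rx": 0,"ry": 0,"rz": 0},{"x": 0,"y": 0,"z": 0,"rx": 0,"ry": 0,"rz": 0},{"x": 0,"y": 0,"z": 0,"rx": 0,"ry": 0,"rz": 0},{"x": 0,"y": 0,"z": 0,"rx": 0,"ry": 0,"rz": 0}]'

```text
time_s: 22.05
ee_pos: [650.9, 0.5, 135.0]
ee_rot: [179.7, -0.0, 78.5]
force: [0.1, -0.5, 5.8]
gripper_width: 20.0
gripper_force: 40.1
```

```bash
python3 - <<'E'
from h import *
print(*st())
f=grab_frame("side"); save(f,"side6.png")
P=cloud(f); Q=P[(P[:,0]>380)&(P[:,0]<590)&(abs(P[:,1]+40)<130)&(P[:,2]>8)&(P[:,2]<70)]; print(len(Q),np.round(Q.min(0)) if len(Q) else 0)
print([(l["point"],l["p"]) for l in landmark_of("side","clip")])
E
```

```text
22.05 [6.509e+02 5.000e-01 1.350e+02] [ 1.7971e+02 -1.0000e-02  7.8480e+01] [ 0.1 -0.5  5.8] 20.0 40.1
2504 [ 483. -162.    8.]
[([309.8, 181.6], 0.97), ([296.1, 199.1], 0.94), ([272.4, 215.1], 0.76)]
```

Carriage is coming out. Withdraw the pin and return it.

>>> move_arm --plan '[{"x": 0,"y": 0,"z": -8,"rx": 0,"ry": 0,"rz": 0},{"x": 0,"y": 0,"z": -10,"rx": 0,"ry": 0,"rz": 0},{"x": 0,"y": 0,"z": -10,"rx": 0,"ry": 0,"rz": 0},{"x": 0,"y": 0,"z": -15,"rx": 0,"ry": 0,"rz": 0},{"x": 0,"y": 0,"z": -20,"rx": 0,"ry": 0,"rz": 0},{"x": 0,"y": 0,"z": -20,"rx": 0,"ry": 0,"rz": 0},{"x": 0,"y": 0,"z": -10,"rx": 0,"ry": 0,"rz": 0}]'

```text
time_s: 22.85
ee_pos: [650.8, 0.6, 229.5]
ee_rot: [179.6, -0.0, 78.5]
force: [-0.3, 0.3, -0.9]
gripper_width: 19.9
gripper_force: 40.0
```

```bash
python3 - <<'E'
from h import *
print(*st()); delta([560.9,-317.4,228],78.5)
f=grab_frame("side")
P=cloud(f); Q=P[(P[:,0]>350)&(P[:,0]<590)&(abs(P[:,1]+40)<130)&(P[:,2]>8)&(P[:,2]<70)]; print(len(Q),np.round(Q.min(0)) if len(Q) else 0)
E
```

```text
22.85 [6.508e+02 6.000e-01 2.295e+02] [ 1.7963e+02 -2.0000e-02  7.8480e+01] [-0.3  0.3 -0.9] 19.9 40.0
shift [-329.5  -24.6    1.2]
rotvec [ 0.006 -0.    -0.   ]
4330 [ 350. -169.    8.]
```

>>> move_arm --plan '[{"x": -41,"y": -3,"z": 0,"rx": 0.006,"ry": 0,"rz": 0},{"x": -41,"y": -3,"z": 0,"rx": 0,"ry": 0,"rz": 0},{"x": -41,"y": -3,"z": 0,"rx": 0,"ry": 0,"rz": 0},{"x": -41,"y": -3,"z": 0,"rx": 0,"ry": 0,"rz": 0},{"x": -41,"y": -3,"z": 0,"rx": 0,"ry": 0,"rz": 0},{"x": -41,"y": -3,"z": 0,"rx": 0,"ry": 0,"rz": 0},{"x": -41,"y": -3,"z": 0,"rx": 0,"ry": 0,"rz": 0},{"x": -42,"y": -3,"z": 0,"rx": 0,"ry": 0,"rz": 0},{"x": 0,"y": 0,"z": 0,"rx": 0,"ry": 0,"rz": 0},{"x": 0,"y": 0,"z": 0,"rx": 0,"ry": 0,"rz": 0}]'

```text
time_s: 23.9
ee_pos: [560.2, -317.4, 226.4]
ee_rot: [-179.8, -0.1, 78.4]
force: [0.1, -0.9, -0.9]
gripper_width: 19.8
gripper_force: 40.0
```

```bash
python3 - <<'E'
from h import *
print(*st()); delta([560.9,-317.4,99],78.5)
E
```

```text
23.9 [ 560.2 -317.4  226.4] [-1.7978e+02 -7.0000e-02  7.8360e+01] [ 0.1 -0.9 -0.9] 19.8 40.0
shift [ -0.    1.1 127.4]
rotvec [-0.004 -0.001 -0.002]
```

>>> move_arm --plan '[{"x": 0,"y": 0.6,"z": 15,"rx": 0,"ry": 0,"rz": 0},{"x": 0,"y": 0,"z": 20,"rx": 0,"ry": 0,"rz": 0},{"x": 0,"y": 0,"z": 20,"rx": 0,"ry": 0,"rz": 0},{"x": 0,"y": 0,"z": 10,"rx": 0,"ry": 0,"rz": 0},{"x": 0,"y": 0,"z": 10,"rx": 0,"ry": 0,"rz": 0},{"x": 0,"y": 0,"z": 10,"rx": 0,"ry": 0,"rz": 0},{"x": 0,"y": 0,"z": 0,"rx": 0,"ry": 0,"rz": 0}]'

```text
time_s: 24.6
ee_pos: [561.0, -316.4, 141.2]
ee_rot: [-179.8, -0.0, 78.5]
force: [-0.5, 0.5, -1.4]
gripper_width: 20.0
gripper_force: 40.0
```

>>> move_arm --plan '[{"x": 0,"y": 0,"z": 10,"rx": 0,"ry": 0,"rz": 0},{"x": 0,"y": 0,"z": 15,"rx": 0,"ry": 0,"rz": 0},{"x": 0,"y": 0,"z": 10,"rx": 0,"ry": 0,"rz": 0},{"x": 0,"y": 0,"z": 3,"rx": 0,"ry": 0,"rz": 0},{"x": 0,"y": 0,"z": 0,"rx": 0,"ry": 0,"rz": 0},{"x": 0,"y": 0,"z": 0,"rx": 0,"ry": 0,"rz": 0}]'

```text
time_s: 25.2
ee_pos: [561.8, -317.3, 105.1]
ee_rot: [-180.0, 0.0, 78.5]
force: [0.3, 0.3, -0.5]
gripper_width: 20.0
gripper_force: 40.0
```

>>> move_arm --plan '[{"x": 0,"y": 0,"z": 3,"rx": 0,"ry": 0,"rz": 0},{"x": 0,"y": 0,"z": 2,"rx": 0,"ry": 0,"rz": 0},{"x": 0,"y": 0,"z": 0,"rx": 0,"ry": 0,"rz": 0}]'

```text
time_s: 25.5
ee_pos: [561.2, -317.0, 99.3]
ee_rot: [-179.9, -0.0, 78.5]
force: [-1.0, -0.2, -0.9]
gripper_width: 19.9
gripper_force: 40.0
```

>>> move_arm --plan '[{"x": 0,"y": 0,"z": 0,"rx": 0,"ry": 0,"rz": 0},{"x": 0,"y": 0,"z": 0,"rx": 0,"ry": 0,"rz": 0},{"x": 0,"y": 0,"z": 0,"rx": 0,"ry": 0,"rz": 0},{"x": 0,"y": 0,"z": 0,"rx": 0,"ry": 0,"rz": 0},{"x": 0,"y": 0,"z": 0,"rx": 0,"ry": 0,"rz": 0},{"x": 0,"y": 0,"z": 0,"rx": 0,"ry": 0,"rz": 0}]' --grip 0.7

```text
time_s: 26.1
ee_pos: [561.4, -317.1, 99.5]
ee_rot: [-179.9, 0.0, 78.5]
force: [1.4, 0.2, 0.4]
gripper_width: 63.4
gripper_force: 0.0
```

>>> move_arm --plan '[{"x": 0,"y": 0,"z": -10,"rx": 0,"ry": 0,"rz": 0},{"x": 0,"y": 0,"z": -20,"rx": 0,"ry": 0,"rz": 0},{"x": 0,"y": 0,"z": -30,"rx": 0,"ry": 0,"rz": 0},{"x": 0,"y": 0,"z": -40,"rx": 0,"ry": 0,"rz": 0},{"x": 0,"y": 0,"z": -30,"rx": 0,"ry": 0,"rz": 0},{"x": 0,"y": 0,"z": 0,"rx": 0,"ry": 0,"rz": 0}]'

```text
time_s: 26.7
ee_pos: [563.9, -318.5, 236.0]
ee_rot: [179.5, 0.2, 78.5]
force: [0.8, -0.2, 1.0]
gripper_width: 63.7
gripper_force: 0.0
```

```bash
cat > tubes.py <<'E'
from h import *
print(*st())
for c in ["scene","side"]:
    f=grab_frame(c); save(f,c+"7.png"); P=cloud(f)
    Q=P[(np.hypot(P[:,0]-561,P[:,1]+317)<25)&(P[:,2]>85)&(P[:,2]<160)]
    if len(Q): print("pin",len(Q),np.round(Q.mean(0),1),Q[:,2].max())
    Q=P[(P[:,2]>14)&(P[:,2]<50)&(P[:,0]>330)&(P[:,0]<720)&(P[:,1]>180)&(P[:,1]<410)]
    from scipy.cluster.hierarchy import fclusterdata
    l=fclusterdata(Q[:,:2],15,'distance','single')if len(Q)<6000 else []
    for i in set(l):
        q=Q[l==i]
        if len(q)<80: continue
        r=cv2.minAreaRect(q[:,:2].astype(np.float32)); print(c,len(q),np.round(r[0],1),np.round(r[1],1),round(r[2],1))
    print([(np.round(x["point"]).tolist(),round(x["p"],2)) for x in landmark_of(c,"tube0")])
    for x in landmark_of(c,"clip"): print("clip",x["p"],np.round(onplane(f,*x["point"],40),1))
E
python3 tubes.py
```

```text
26.7 [ 563.9 -318.5  236. ] [179.49   0.21  78.48] [ 0.8 -0.2  1. ] 63.7 0.0
pin 240 [ 565.4 -322.2  113.8] 139.48995352090768Traceback (most recent call last):
  File "tubes.py", line 9, in <module>
    l=fclusterdata(Q[:,:2],15,'distance','single')if len(Q)<6000 else []
      ~~~~~~~~~~~~^^^^^^^^^^^^^^^^^^^^^^^^^^^^^^^^
    Y = distance.pdist(X, metric=metric)
    return xpx.lazy_apply(_np_pdist, X, out,
           ~~~~~~~~~~~~~~^^^^^^^^^^^^^^^^^^^
                          # lazy_apply doesn't support Array kwargs
                          ^^^^^^^^^^^^^^^^^^^^^^^^^^^^^^^^^^^^^^^^^
    ...<4 lines>...
                          shape=((n * (n - 1)) // 2, ), dtype=X.dtype,
                          ^^^^^^^^^^^^^^^^^^^^^^^^^^^^^^^^^^^^^^^^^^^^
                          as_numpy=True, metric=metric, **kwargs)
                          ^^^^^^^^^^^^^^^^^^^^^^^^^^^^^^^^^^^^^^^
    out = wrapped(*args, **kwargs)
    out = func(*args_list, **kwargs)
    raise ValueError(f'Unknown Distance Metric: {mstr}')
ValueError: Unknown Distance Metric: single
```

```bash
sed -i "s/15,'distance','single')/15,criterion='distance',method='single')/" tubes.py; python3 tubes.py
```

```text
26.75 [ 562.8 -317.8  233. ] [1.7977e+02 1.2000e-01 7.8480e+01] [ 0.8  0.5 -1.1] 63.9 0.0
pin 240 [ 565.3 -322.2  113.5] 139.7743328748159
scene 242 [398.  291.6] [ 34.1 135.7] 3.1
scene 291 [625.6 312.3] [136.4  33.1] 77.5
[([345.0, 197.0], 0.7), ([280.0, 181.0], 0.5)]
clip 0.96 [483.7 -29.4  40. ]
clip 0.89 [490.   48.5  40. ]
clip 0.68 [ 502.4 -123.8   40. ]
pin 110 [ 555.2 -308.5  114.1] 140.57842237319073
side 847 [393.7 293.8] [ 32.3 133. ] 2.8
side 724 [620.8 315.3] [133.8  34.3] 76.8
side 164 [707.1 279.1] [54.3 20.5] 84.3
side 93 [711.4 215.3] [17.  23.1] 0.5
[([262.0, 324.0], 0.6), ([188.0, 274.0], 0.59)]
clip 0.95 [ 485.8 -134.    40. ]
clip 0.78 [497.7 -46.   40. ]
clip 0.62 [492.9  28.7  40. ]
```

View pics/side7.png

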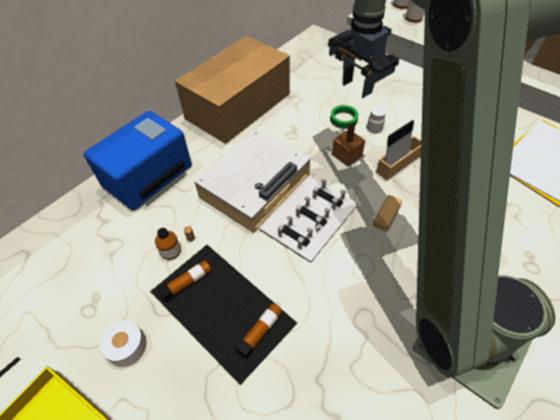

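The side view shows the carriage out with three clips at (296,236), (312,214) and (328,192), and the pin back in its stand at (349,145). The tubes lie at (262,328) and (190,277), both caps pointing +y.

>>> move_arm --plan '[{"x": 43,"y": -22,"z": 0,"rx": 0,"ry": 0,"rz": 0},{"x": 43,"y": -22,"z": 0,"rx": 0,"ry": 0,"rz": 0},{"x": 43,"y": -22,"z": 0,"rx": 0,"ry": 0,"rz": 0},{"x": 43,"y": -22,"z": 0,"rx": 0,"ry": 0,"rz": 0},{"x": 43,"y": -22,"z": 0,"rx": 0,"ry": 0,"rz": 0},{"x": 43,"y": -22,"z": 0,"rx": 0,"ry": 0,"rz": 0},{"x": 43,"y": -22,"z": 0,"rx": 0,"ry": 0,"rz": 0},{"x": 43,"y": -22,"z": 0,"rx": 0,"ry": 0,"rz": 0},{"x": 43,"y": -22,"z": 0,"rx": 0,"ry": 0,"rz": 0},{"x": 43,"y": -22,"z": 0,"rx": 0,"ry": 0,"rz": 0}]' --grip 0.8

```text
time_s: 28.05
ee_pos: [430.7, 149.8, 229.4]
ee_rot: [-179.9, 0.0, 78.5]
force: [1.8, 1.1, 0.4]
gripper_width: 72.8
gripper_force: 0.0
```

>>> move_arm --plan '[{"x": 40,"y": -20,"z": 0,"rx": 0,"ry": 0,"rz": 0},{"x": 40,"y": -20,"z": 0,"rx": 0,"ry": 0,"rz": 0},{"x": 22,"y": -20,"z": 0,"rx": 0,"ry": 0,"rz": 0},{"x": 0,"y": 0,"z": 0,"rx": 0,"ry": 0,"rz": -0.125},{"x": 0,"y": 0,"z": 0,"rx": 0,"ry": 0,"rz": -0.125},{"x": 0,"y": 0,"z": 0,"rx": 0,"ry": 0,"rz": 0},{"x": 0,"y": 0,"z": 0,"rx": 0,"ry": 0,"rz": 0}]'

```text
time_s: 28.75
ee_pos: [393.2, 259.9, 229.6]
ee_rot: [-179.8, 0.0, 92.7]
force: [-0.3, 0.0, -0.1]
gripper_width: 73.1
gripper_force: 0.0
```

```bash
cat > wt.py <<'E'
from h import *
import sys
x,y=map(float,sys.argv[1:3])
print(*st()); f=grab_frame("wrist"); save(f,sys.argv[3]); P=cloud(f)
Q=P[(P[:,2]>16)&(P[:,2]<45)&(abs(P[:,0]-x)<90)&(abs(P[:,1]-y-12)<100)]
r=cv2.minAreaRect(Q[:,:2].astype(np.float32)); print(len(Q),np.round(r[0],1),np.round(r[1],1),round(r[2],2))
for l in landmark_of("wrist","tube0"): print(l["point"],l["p"],np.round(onplane(f,*l["point"],19),1))
# glass/cap edge: top-of-tube line profile
T=P[(P[:,2]>31)&(P[:,2]<42)&(abs(P[:,0]-x)<90)&(abs(P[:,1]-y-12)<100)]
r=cv2.minAreaRect(T[:,:2].astype(np.float32)); print("top",len(T),np.round(r[0],1),np.round(r[1],1),round(r[2],2),np.median(T[:,2]))
E
python3 wt.py 398 280 w8.png
```

```text
28.75 [393.2 259.9 229.6] [-179.85    0.     92.66] [-0.3  0.  -0.1] 73.1 0.0
2714 [396.1 290.5] [ 31.3 133. ] 2.86
[284.0, 167.2] 0.72 [396.9 275.9  19. ]
[461.6, 155.8] 0.66 [621.1 301.4  19. ]
[343.2, 341.1] 0.61 [500.1  16.2  19. ]
top 1965 [396.  290.5] [ 31. 133.] 2.9 34.05944954403487
```

View pics/w8.png

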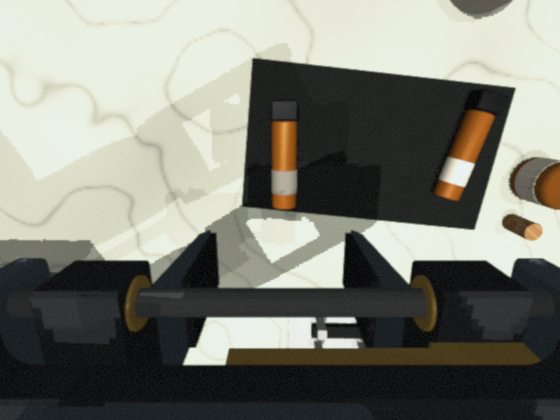

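The wrist view shows tube0 at (284,155), cap up (+y), and tube1 at (468,147). Grasp tube0 at about (396.7, 279).

>>> move_arm --plan '[{"x": 10,"y": 2,"z": 20,"rx": 0,"ry": 0,"rz": 0},{"x": 9,"y": 2,"z": 30,"rx": 0,"ry": 0,"rz": 0},{"x": 0,"y": 0,"z": 30,"rx": 0,"ry": 0,"rz": 0},{"x": 0,"y": 0,"z": 30,"rx": 0,"ry": 0,"rz": 0},{"x": 0,"y": 0,"z": 30,"rx": 0,"ry": 0,"rz": 0},{"x": 0,"y": 0,"z": 30,"rx": 0,"ry": 0,"rz": 0},{"x": 0,"y": 0,"z": 15,"rx": 0,"ry": 0,"rz": 0},{"x": 0,"y": 0,"z": 0,"rx": 0,"ry": 0,"rz": 0},{"x": 0,"y": 0,"z": 0,"rx": 0,"ry": 0,"rz": 0}]'

```text
time_s: 29.75
ee_pos: [396.6, 279.4, 45.3]
ee_rot: [-179.9, -0.0, 92.7]
force: [-0.3, 0.1, 0.1]
gripper_width: 72.9
gripper_force: 0.0
```

```bash
python3 - <<'E'
from h import *
print(*st()); delta([396.7,279.2,7],92.9)
f=grab_frame("wrist"); P=cloud(f); T=P[(P[:,2]>31)&(P[:,2]<42)&(abs(P[:,0]-396)<50)&(abs(P[:,1]-300)<60)]
r=cv2.minAreaRect(T[:,:2].astype(np.float32)); print("top",len(T),np.round(r[0],1),np.round(r[1],1),round(r[2],2),T[:,1].max())
E
```

```text
29.75 [396.6 279.4  45.3] [-1.7991e+02 -4.0000e-02  9.2740e+01] [-0.3  0.1  0.1] 72.9 0.0
shift [-0.2  0.1 38.3]
rotvec [-0.002 -0.001 -0.003]
top 5579 [396.7 298.8] [ 31.5 118.6] 4.23 358.30522114218525
```

>>> move_arm --plan '[{"x": 0,"y": 0,"z": 12,"rx": 0,"ry": 0,"rz": 0},{"x": 0,"y": 0,"z": 12,"rx": 0,"ry": 0,"rz": 0},{"x": 0,"y": 0,"z": 10,"rx": 0,"ry": 0,"rz": 0},{"x": 0,"y": 0,"z": 3,"rx": 0,"ry": 0,"rz": 0},{"x": 0,"y": 0,"z": 0,"rx": 0,"ry": 0,"rz": 0},{"x": 0,"y": 0,"z": 0,"rx": 0,"ry": 0,"rz": 0}]'

```text
time_s: 30.4
ee_pos: [396.5, 279.6, 8.5]
ee_rot: [-179.9, -0.1, 92.8]
force: [0.4, 0.1, -0.1]
gripper_width: 72.9
gripper_force: 0.0
```

>>> move_arm --plan '[{"x": 0,"y": 0,"z": 0,"rx": 0,"ry": 0,"rz": 0},{"x": 0,"y": 0,"z": 0,"rx": 0,"ry": 0,"rz": 0},{"x": 0,"y": 0,"z": 0,"rx": 0,"ry": 0,"rz": 0},{"x": 0,"y": 0,"z": 0,"rx": 0,"ry": 0,"rz": 0},{"x": 0,"y": 0,"z": 0,"rx": 0,"ry": 0,"rz": 0},{"x": 0,"y": 0,"z": 0,"rx": 0,"ry": 0,"rz": 0},{"x": 0,"y": 0,"z": 0,"rx": 0,"ry": 0,"rz": 0},{"x": 0,"y": 0,"z": 0,"rx": 0,"ry": 0,"rz": 0},{"x": 0,"y": 0,"z": 0,"rx": 0,"ry": 0,"rz": 0}]' --grip 0 --squeeze 55

```text
time_s: 31.3
ee_pos: [396.1, 279.3, 8.0]
ee_rot: [-179.9, -0.0, 92.8]
force: [0.3, 0.8, 0.0]
gripper_width: 4.0
gripper_force: 0.0
```

```bash
python3 - <<'E'
from h import *
print(*st())
E
```

```text
31.3 [396.1 279.3   8. ] [-1.7989e+02 -2.0000e-02  9.2810e+01] [0.3 0.8 0. ] 4.0 0.0
```

```bash
python3 tubes.py 2>&1 | grep -v clip; python3 - <<'E'
from h import *
f=grab_frame("wrist"); save(f,"w9.png")
E
```

```text
31.3 [396.1 279.3   8. ] [-1.7989e+02 -2.0000e-02  9.2810e+01] [0.3 0.8 0. ] 4.0 0.0
pin 237 [ 565.4 -322.2  114.2] 140.7848598614108
scene 246 [400.7 289.7] [ 30.2 135.7] 0.7
scene 297 [626.8 312.4] [136.4  32.6] 76.6
[([340.0, 198.0], 0.79), ([280.0, 181.0], 0.58), ([374.0, 210.0], 0.51), ([144.0, 306.0], 0.22)]
pin 79 [ 556.5 -308.2  120.8] 141.98613271182126
side 485 [392.9 316.4] [32.6 88. ] 3.0
side 724 [621.3 315.4] [133.4  32.4] 77.6
side 162 [706.6 279.8] [53.  19.2] 82.9
side 91 [711.3 215.5] [16.6 22.7] 0.9
[([262.0, 325.0], 0.98), ([189.0, 278.0], 0.87)]
```

View pics/w9.png

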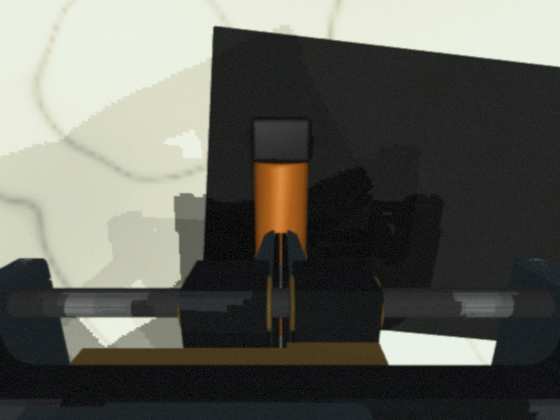

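The tube lies untouched with the shut fingers above it, so the fingertips seem to sit higher than the TCP reading implies. I'll raise the arm and measure them against the depth cameras.

>>> move_arm --plan '[{"x": 0,"y": 0,"z": -30,"rx": 0,"ry": 0,"rz": 0},{"x": 0,"y": 0,"z": -40,"rx": 0,"ry": 0,"rz": 0},{"x": 0,"y": 0,"z": -40,"rx": 0,"ry": 0,"rz": 0},{"x": 0,"y": 0,"z": 0,"rx": 0,"ry": 0,"rz": 0},{"x": 0,"y": 0,"z": 0,"rx": 0,"ry": 0,"rz": 0}]'

```text
time_s: 32.15
ee_pos: [396.5, 279.5, 118.7]
ee_rot: [-180.0, -0.1, 92.8]
force: [0.5, 0.4, -0.3]
gripper_width: 0.6
gripper_force: 0.0
```

```bash
cat > tip.py <<'E'
from h import *
print(*st()); e=state()["ee_pos"]
ims=[]
for c in ["scene","side"]:
    f=grab_frame(c); P=cloud(f)
    Q=P[(np.hypot(P[:,0]-e[0],P[:,1]-e[1])<75)&(P[:,2]>e[2]-60)&(P[:,2]<e[2]+90)&(P[:,2]>45)]
    if len(Q)==0: print(c,"none"); continue
    for z in range(-60,90,10):
        q=Q[(Q[:,2]>e[2]+z)&(Q[:,2]<=e[2]+z+10)]
        if len(q)>3: print(c,z,len(q),np.round(np.mean(q,0)-e,1),end=' | ')
    print("min",Q[:,2].min()-e[2])
    u=proj(f,e)[0].astype(int); im=f["img"][max(u[1]-50,0):u[1]+30,u[0]-40:u[0]+40].copy(); uu=u[1]-max(u[1]-50,0); im[uu,40]=[255,0,0]
    ims.append(cv2.resize(im[:,:,::-1],(400,400)))
cv2.imwrite("pics/tip.png",np.hstack(ims))
E
python3 tip.py
```

```text
32.15 [396.5 279.5 118.7] [-1.7999e+02 -8.0000e-02  9.2810e+01] [ 0.5  0.4 -0.3] 0.6 0.0
scene 20 6 [ 2.1 -8.  27.5] | scene 30 25 [ 5.7 -9.4 35.3] | scene 40 28 [ 5.5 -8.8 44.7] | scene 50 32 [  4.7 -10.   54.7] | scene 60 30 [ 5.6 -9.1 64.3] | scene 70 36 [ 5.8 -9.8 74.5] | scene 80 38 [ 6.2 -9.4 85.1] | min 25.26753205835257
side 20 4 [-1.2 17.3 27.1] | side 30 18 [-7.  11.9 35.3] | side 40 13 [-11.7  12.4  45.1] | side 50 7 [-12.5  10.5  55.1] | min 23.95043571865014
```

View pics/tip.png

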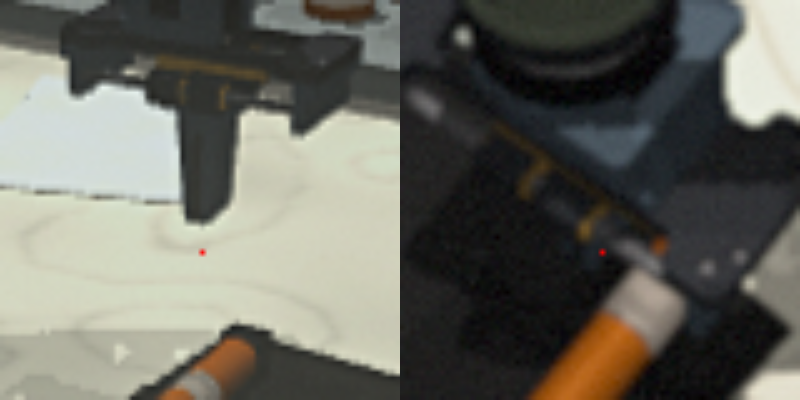

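The crop confirms it: the real fingertips are about 26 mm above the reported TCP (red dot at (202,252), tip at (202,222)). I'll go about 27 mm deeper and creep down until the mat is felt.

>>> move_arm --plan '[{"x": 0,"y": 0,"z": 0,"rx": 0,"ry": 0,"rz": 0},{"x": 0,"y": 0,"z": 0,"rx": 0,"ry": 0,"rz": 0},{"x": 0,"y": 0,"z": 0,"rx": 0,"ry": 0,"rz": 0},{"x": 0,"y": 0,"z": 0,"rx": 0,"ry": 0,"rz": 0},{"x": 0,"y": 0,"z": 0,"rx": 0,"ry": 0,"rz": 0},{"x": 0,"y": 0,"z": 0,"rx": 0,"ry": 0,"rz": 0},{"x": 0,"y": 0,"z": 0,"rx": 0,"ry": 0,"rz": 0},{"x": 0,"y": 0,"z": 0,"rx": 0,"ry": 0,"rz": 0},{"x": 0,"y": 0,"z": 0,"rx": 0,"ry": 0,"rz": 0}]' --grip 0.8

```text
time_s: 33.15
ee_pos: [396.3, 279.3, 118.0]
ee_rot: [-179.9, -0.0, 92.8]
force: [-0.5, 0.3, 0.3]
gripper_width: 69.4
gripper_force: 0.0
```

```bash
python3 - <<'E'
from h import *
print(*st())
f=grab_frame("wrist"); P=cloud(f); T=P[(P[:,2]>25)&(P[:,2]<42)&(abs(P[:,0]-396)<50)&(abs(P[:,1]-300)<90)]
r=cv2.minAreaRect(T[:,:2].astype(np.float32)); print("top",len(T),np.round(r[0],1),np.round(r[1],1),round(r[2],2),np.percentile(T[:,1],[0.3,99.7]))
q=T[(T[:,1]>285)&(T[:,1]<330)]; print(np.polyfit(q[:,1]-300,q[:,0],1), (q[:,0].min()+q[:,0].max())/2, np.median(q[:,2]))
E
```

```text
33.15 [396.3 279.3 118. ] [-1.799e+02 -3.000e-02  9.281e+01] [-0.5  0.3  0.3] 69.4 0.0
top 4539 [396.4 290.9] [ 31.3 133.2] 2.9 [225.42496003 357.49882669]
[-4.71664964e-02  3.95638774e+02] 395.3771024775965 32.986813803647266
```

>>> move_arm --plan '[{"x": 0,"y": 0,"z": 20,"rx": 0,"ry": 0,"rz": 0},{"x": 0,"y": 0,"z": 20,"rx": 0,"ry": 0,"rz": 0},{"x": 0,"y": 0,"z": 20,"rx": 0,"ry": 0,"rz": 0},{"x": 0,"y": 0,"z": 20,"rx": 0,"ry": 0,"rz": 0},{"x": 0,"y": 0,"z": 20,"rx": 0,"ry": 0,"rz": 0},{"x": 0,"y": 0,"z": 15,"rx": 0,"ry": 0,"rz": 0},{"x": 0,"y": 0,"z": 8,"rx": 0,"ry": 0,"rz": 0},{"x": 0,"y": 0,"z": 5,"rx": 0,"ry": 0,"rz": 0},{"x": 0,"y": 0,"z": 0,"rx": 0,"ry": 0,"rz": 0},{"x": 0,"y": 0,"z": 0,"rx": 0,"ry": 0,"rz": 0}]'

```text
time_s: 34.2
ee_pos: [396.5, 279.7, -9.5]
ee_rot: [-180.0, -0.1, 92.8]
force: [-0.4, 0.5, -0.6]
gripper_width: 72.9
gripper_force: 0.0
```

>>> move_arm --plan '[{"x": 0,"y": 0,"z": 2,"rx": 0,"ry": 0,"rz": 0},{"x": 0,"y": 0,"z": 0,"rx": 0,"ry": 0,"rz": 0},{"x": 0,"y": 0,"z": 2,"rx": 0,"ry": 0,"rz": 0},{"x": 0,"y": 0,"z": 0,"rx": 0,"ry": 0,"rz": 0}]'

```text
time_s: 34.6
ee_pos: [395.9, 279.3, -14.1]
ee_rot: [-179.9, -0.0, 92.8]
force: [-0.8, -0.3, 0.2]
gripper_width: 72.9
gripper_force: 0.0
```

>>> move_arm --plan '[{"x": 0,"y": 0,"z": 2,"rx": 0,"ry": 0,"rz": 0},{"x": 0,"y": 0,"z": 0,"rx": 0,"ry": 0,"rz": 0},{"x": 0,"y": 0,"z": 2,"rx": 0,"ry": 0,"rz": 0},{"x": 0,"y": 0,"z": 0,"rx": 0,"ry": 0,"rz": 0}]'

```text
time_s: 35.0
ee_pos: [395.9, 279.2, -18.3]
ee_rot: [-179.9, -0.0, 92.8]
force: [0.2, -0.8, 0.9]
gripper_width: 73.1
gripper_force: 0.0
```

>>> move_arm --plan '[{"x": 0,"y": 0,"z": 1,"rx": 0,"ry": 0,"rz": 0},{"x": 0,"y": 0,"z": 0,"rx": 0,"ry": 0,"rz": 0},{"x": 0,"y": 0,"z": 1,"rx": 0,"ry": 0,"rz": 0},{"x": 0,"y": 0,"z": 0,"rx": 0,"ry": 0,"rz": 0}]'

```text
time_s: 35.4
ee_pos: [396.0, 279.3, -20.1]
ee_rot: [-179.9, -0.0, 92.8]
force: [0.3, -0.1, 0.0]
gripper_width: 73.1
gripper_force: 0.0
```

>>> move_arm --plan '[{"x": 0,"y": 0,"z": 0,"rx": 0,"ry": 0,"rz": 0},{"x": 0,"y": 0,"z": 0,"rx": 0,"ry": 0,"rz": 0},{"x": 0,"y": 0,"z": 0,"rx": 0,"ry": 0,"rz": 0},{"x": 0,"y": 0,"z": 0,"rx": 0,"ry": 0,"rz": 0},{"x": 0,"y": 0,"z": 0,"rx": 0,"ry": 0,"rz": 0},{"x": 0,"y": 0,"z": 0,"rx": 0,"ry": 0,"rz": 0},{"x": 0,"y": 0,"z": 0,"rx": 0,"ry": 0,"rz": 0},{"x": 0,"y": 0,"z": 0,"rx": 0,"ry": 0,"rz": 0},{"x": 0,"y": 0,"z": 0,"rx": 0,"ry": 0,"rz": 0}]' --grip 0 --squeeze 58

```text
time_s: 36.3
ee_pos: [396.0, 279.3, -20.0]
ee_rot: [-179.9, -0.0, 92.8]
force: [-0.0, -0.7, 0.3]
gripper_width: 31.4
gripper_force: 58.0
```

>>> move_arm --plan '[{"x": 0,"y": 0,"z": -10,"rx": 0,"ry": 0,"rz": 0},{"x": 0,"y": 0,"z": -20,"rx": 0,"ry": 0,"rz": 0},{"x": 0,"y": 0,"z": -30,"rx": 0,"ry": 0,"rz": 0},{"x": 0,"y": 0,"z": -30,"rx": 0,"ry": 0,"rz": 0},{"x": 0,"y": 0,"z": -30,"rx": 0,"ry": 0,"rz": 0},{"x": 0,"y": 0,"z": 0,"rx": 0,"ry": 0,"rz": 0},{"x": 0,"y": 0,"z": 0,"rx": 0,"ry": 0,"rz": 0}]'

```text
time_s: 37.0
ee_pos: [396.1, 279.2, 100.5]
ee_rot: [-179.9, -0.0, 92.8]
force: [-0.7, 0.1, -1.5]
gripper_width: 31.0
gripper_force: 58.0
```

>>> move_arm --plan '[{"x": 0,"y": 0,"z": -40,"rx": 0,"ry": 0,"rz": 0},{"x": -40,"y": -1,"z": -20,"rx": 0,"ry": 0,"rz": 0},{"x": -40,"y": -1,"z": -20,"rx": 0,"ry": 0,"rz": 0},{"x": -40,"y": -1,"z": 0,"rx": 0,"ry": 0,"rz": 0},{"x": -40,"y": -1,"z": 0,"rx": 0,"ry": 0,"rz": 0},{"x": -40,"y": -1,"z": 0,"rx": 0,"ry": 0,"rz": 0},{"x": -40,"y": -1,"z": 0,"rx": 0,"ry": 0,"rz": 0},{"x": -40,"y": -1,"z": 0,"rx": 0,"ry": 0,"rz": 0}]'

```text
time_s: 37.8
ee_pos: [401.6, -2.2, 178.3]
ee_rot: [-179.7, -0.0, 92.8]
force: [0.4, 0.1, -1.8]
gripper_width: 31.0
gripper_force: 58.0
```

>>> move_arm --plan '[{"x": 0,"y": 0,"z": 0,"rx": 0,"ry": 0,"rz": 0.145},{"x": 0,"y": 0,"z": 0,"rx": 0,"ry": 0,"rz": 0.145},{"x": 0,"y": 0,"z": 0,"rx": 0,"ry": 0,"rz": 0.145},{"x": 0,"y": 0,"z": 0,"rx": 0,"ry": 0,"rz": 0.145},{"x": 0,"y": 0,"z": 0,"rx": 0,"ry": 0,"rz": 0.145},{"x": 0,"y": 0,"z": 0,"rx": 0,"ry": 0,"rz": 0.145},{"x": 0,"y": 0,"z": 0,"rx": 0,"ry": 0,"rz": 0.145},{"x": 0,"y": 0,"z": 0,"rx": 0,"ry": 0,"rz": 0.145},{"x": 0,"y": 0,"z": 0,"rx": 0,"ry": 0,"rz": 0.145},{"x": 0,"y": 0,"z": 0,"rx": 0,"ry": 0,"rz": 0.145}]'

```text
time_s: 38.8
ee_pos: [401.7, -0.7, 178.2]
ee_rot: [-179.9, 0.3, 9.4]
force: [-0.9, -1.0, -1.2]
gripper_width: 31.0
gripper_force: 58.0
```

>>> move_arm --plan '[{"x": 0,"y": 0,"z": 0,"rx": 0,"ry": 0,"rz": 0.13},{"x": 0,"y": 0,"z": 0,"rx": 0,"ry": 0,"rz": 0},{"x": 0,"y": 0,"z": 0,"rx": 0,"ry": 0,"rz": 0}]'

```text
time_s: 39.1
ee_pos: [402.3, -0.7, 178.8]
ee_rot: [-180.0, 0.3, 2.4]
force: [0.0, 0.1, -1.3]
gripper_width: 30.9
gripper_force: 58.0
```

```bash
cat > clips.py <<'E'
from h import *
from scipy.cluster.hierarchy import fclusterdata
import sys
print(*st()); f=grab_frame("wrist"); save(f,sys.argv[1]); P=cloud(f)
for l in landmark_of("wrist","clip"): print("clip",round(l["p"],2),np.round(l["point"]),np.round(onplane(f,*l["point"],40),1))
Q=P[(P[:,2]>34)&(P[:,2]<62)&(P[:,0]>420)&(P[:,0]<580)&(P[:,1]>-170)&(P[:,1]<90)]
l=fclusterdata(Q[:,:2],5,criterion='distance',method='single')
for i in set(l):
    q=Q[l==i]
    if len(q)>15: print(len(q),"x",np.round(np.percentile(q[:,0],[1,99]),1),"y",np.round(np.percentile(q[:,1],[1,99]),1),"zmax",np.round(q[:,2].max(),1))
D=P[(P[:,2]>9)&(P[:,2]<18)&(P[:,0]>350)&(P[:,0]<605)&(P[:,1]>-190)&(P[:,1]<120)]
r=cv2.minAreaRect(D[:,:2].astype(np.float32)); print("deck",len(D),np.round(r[0],1),np.round(r[1],1),round(r[2],2),np.round(np.percentile(D[:,0],[.5,99.5]),1))
E
python3 clips.py w10.png
```

```text
39.1 [402.3  -0.7 178.8] [-179.96    0.26    2.44] [ 0.   0.1 -1.3] 30.9 58.0
clip 0.89 [246. 107.] [489.   36.6  40. ]
clip 0.78 [410. 105.] [ 497.5 -127.4   40. ]
179 x [453.4 465.4] y [47.  59.7] zmax 60.5
175 x [458.1 470.2] y [-73.8 -60.9] zmax 59.9
243 x [459.6 471.7] y [-115.1 -104.1] zmax 60.1
184 x [461.2 473.3] y [-155.4 -142.8] zmax 60.8
219 x [520.6 532.6] y [10.7 23.1] zmax 60.1
223 x [519.1 531.2] y [49.3 62.1] zmax 59.7
229 x [522.2 534.2] y [-32.3 -19.7] zmax 60.1
220 x [523.9 535.7] y [-71.4 -58.6] zmax 60.9
240 x [526.9 538.8] y [-152.9 -140.2] zmax 60.0
295 x [525.4 537.4] y [-113.2 -101.5] zmax 59.6
deck 27972 [471.2 -57.1] [247.2 255.1] 2.42 [414.8 595.6]
```

View pics/w10.png

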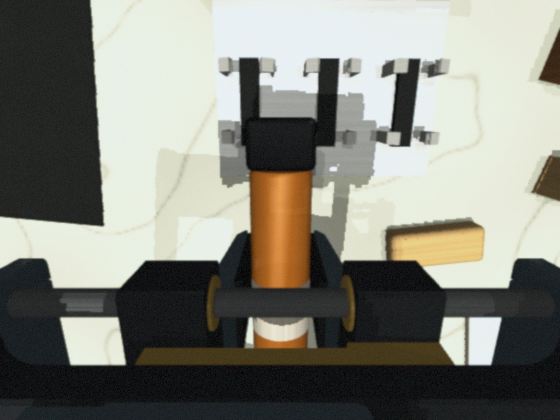

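The wrist view shows three clips in the upper part (tines around (246,100), (328,100) and (405,100)). The tube is held at (281,220), cap ahead, straight in the grip.

```bash
cat > inhand.py <<'E'
from h import *
s=state(); Rm=R.from_euler('xyz',s["ee_rot"],degrees=True)
f=grab_frame("wrist"); P=Rm.inv().apply(cloud(f)-s["ee_pos"])
Q=P[(abs(P[:,1])<30)&(P[:,0]>20)&(P[:,0]<100)&(P[:,2]>-60)&(P[:,2]<-20)]
print(len(Q),"x",np.percentile(Q[:,0],[.3,99.7]),"y",np.percentile(Q[:,1],[.5,99.5]),"z",np.percentile(Q[:,2],[1,50]))
for a,b in [(35,50),(57,66),(68,78)]:
    q=Q[(Q[:,0]>a)&(Q[:,0]<b)]; print(a,b,np.round([q[:,1].min(),q[:,1].max(),q[:,1].mean(),np.percentile(q[:,2],2)],1))
E
python3 inhand.py; python3 -c "
from h import *
print(*st()); delta([493,35.5,178],2.2)"
```

```text
8199 x [20.2200422  79.35303794] y [-14.91941799  16.17960984] z [-56.03497183 -53.95436971]
35 50 [-15.   16.3   0.7 -55.3]
57 66 [-15.1  16.4   0.6 -56. ]
68 78 [-15.4  16.6   0.6 -56. ]
39.25 [402.8  -0.7 179.5] [-1.7997e+02  1.7000e-01  2.3600e+00] [ 0.8  0.1 -2.2] 31.4 58.0
shift [ 91.6 -32.5   1.2]
rotvec [-0.     0.003  0.003]
```

>>> move_arm --plan '[{"x": 30,"y": -10,"z": 0,"rx": 0,"ry": 0.003,"rz": 0.003},{"x": 31,"y": -11,"z": 0,"rx": 0,"ry": 0,"rz": 0},{"x": 30,"y": -11,"z": 0,"rx": 0,"ry": 0,"rz": 0},{"x": 0,"y": 0,"z": 30,"rx": 0,"ry": 0,"rz": 0},{"x": 0,"y": 0,"z": 30,"rx": 0,"ry": 0,"rz": 0},{"x": 0,"y": 0,"z": 30,"rx": 0,"ry": 0,"rz": 0},{"x": 0,"y": 0,"z": 20,"rx": 0,"ry": 0,"rz": 0},{"x": 0,"y": 0,"z": 15,"rx": 0,"ry": 0,"rz": 0},{"x": 0,"y": 0,"z": 0,"rx": 0,"ry": 0,"rz": 0},{"x": 0,"y": 0,"z": 0,"rx": 0,"ry": 0,"rz": 0}]'

```text
time_s: 40.25
ee_pos: [493.2, 34.8, 55.1]
ee_rot: [-180.0, -0.1, 2.1]
force: [-0.1, 0.1, -1.2]
gripper_width: 31.3
gripper_force: 58.0
```

```bash
python3 -c "
from h import *
print(*st()); delta([493,35.7,0.7],2.2)"
```

```text
40.25 [493.2  34.8  55.1] [-1.7998e+02 -6.0000e-02  2.1400e+00] [-0.1  0.1 -1.2] 31.3 58.0
shift [-0.3 -0.9 54.4]
rotvec [-0.    -0.001 -0.001]
```

>>> move_arm --plan '[{"x": 0,"y": -0.8,"z": 10,"rx": 0,"ry": 0,"rz": 0},{"x": 0,"y": 0,"z": 10,"rx": 0,"ry": 0,"rz": 0},{"x": 0,"y": 0,"z": 8,"rx": 0,"ry": 0,"rz": 0},{"x": 0,"y": 0,"z": 0,"rx": 0,"ry": 0,"rz": 0},{"x": 0,"y": 0,"z": 0,"rx": 0,"ry": 0,"rz": 0}]'

```text
time_s: 40.75
ee_pos: [492.9, 35.5, 26.7]
ee_rot: [-180.0, -0.0, 2.1]
force: [-0.3, 0.4, -1.2]
gripper_width: 31.0
gripper_force: 58.0
```

>>> move_arm --plan '[{"x": 0,"y": 0,"z": 4,"rx": 0,"ry": 0,"rz": 0},{"x": 0,"y": 0,"z": 4,"rx": 0,"ry": 0,"rz": 0},{"x": 0,"y": 0,"z": 0,"rx": 0,"ry": 0,"rz": 0}]'

```text
time_s: 41.05
ee_pos: [493.8, 35.7, 19.1]
ee_rot: [-180.0, -0.2, 2.1]
force: [1.8, 0.9, 0.0]
gripper_width: 31.1
gripper_force: 58.0
```

>>> move_arm --plan '[{"x": 0,"y": 0,"z": 3,"rx": 0,"ry": 0,"rz": 0},{"x": 0,"y": 0,"z": 3,"rx": 0,"ry": 0,"rz": 0},{"x": 0,"y": 0,"z": 0,"rx": 0,"ry": 0,"rz": 0}]'

```text
time_s: 41.35
ee_pos: [494.0, 35.7, 13.3]
ee_rot: [-180.0, -0.2, 2.1]
force: [0.6, 1.1, 2.4]
gripper_width: 31.1
gripper_force: 58.0
```

>>> move_arm --plan '[{"x": 0,"y": 0,"z": 3,"rx": 0,"ry": 0,"rz": 0},{"x": 0,"y": 0,"z": 3,"rx": 0,"ry": 0,"rz": 0},{"x": 0,"y": 0,"z": 0,"rx": 0,"ry": 0,"rz": 0}]'

```text
time_s: 41.65
ee_pos: [493.0, 35.6, 6.2]
ee_rot: [-180.0, -0.1, 2.1]
force: [2.9, 2.1, -3.0]
gripper_width: 31.2
gripper_force: 58.0
```

>>> move_arm --plan '[{"x": 0,"y": 0,"z": 2,"rx": 0,"ry": 0,"rz": 0},{"x": 0,"y": 0,"z": 2,"rx": 0,"ry": 0,"rz": 0},{"x": 0,"y": 0,"z": 0,"rx": 0,"ry": 0,"rz": 0}]'

```text
time_s: 41.95
ee_pos: [491.8, 35.4, 2.1]
ee_rot: [-180.0, 0.1, 2.1]
force: [0.1, 0.8, -2.4]
gripper_width: 30.9
gripper_force: 58.0
```

```bash
python3 inhand.py; python3 -c "
from h import *
print(*st())"
```

```text
9748 x [20.27515717 79.35132712] y [-24.98621846  25.7202134 ] z [-56.68251712 -53.94098207]
35 50 [-25.9  26.5   0.6 -56.4]
57 66 [-15.3  16.5   0.7 -56.1]
68 78 [-15.3  16.7   0.7 -56.1]
42.0 [491.9  35.4   2.2] [-1.7998e+02  8.0000e-02  2.1000e+00] [-0.7  0.7 -2.4] 31.1 58.0
```

>>> move_arm --plan '[{"x": 0,"y": 0,"z": 1.5,"rx": 0,"ry": 0,"rz": 0},{"x": 0,"y": 0,"z": 0,"rx": 0,"ry": 0,"rz": 0},{"x": 0,"y": 0,"z": 0,"rx": 0,"ry": 0,"rz": 0}]'

```text
time_s: 42.3
ee_pos: [492.8, 35.4, 1.3]
ee_rot: [-180.0, -0.0, 2.1]
force: [0.3, 0.1, -0.9]
gripper_width: 31.5
gripper_force: 58.0
```

>>> move_arm --plan '[{"x": 0,"y": 0,"z": 0,"rx": 0,"ry": 0,"rz": 0},{"x": 0,"y": 0,"z": 0,"rx": 0,"ry": 0,"rz": 0},{"x": 0,"y": 0,"z": 0,"rx": 0,"ry": 0,"rz": 0},{"x": 0,"y": 0,"z": 0,"rx": 0,"ry": 0,"rz": 0},{"x": 0,"y": 0,"z": 0,"rx": 0,"ry": 0,"rz": 0}]' --grip 0.5

```text
time_s: 42.8
ee_pos: [493.1, 35.5, 1.5]
ee_rot: [-180.0, -0.1, 2.1]
force: [-0.5, -0.8, -0.3]
gripper_width: 45.7
gripper_force: 0.0
```

>>> move_arm --plan '[{"x": 0,"y": 0,"z": -10,"rx": 0,"ry": 0,"rz": 0},{"x": 0,"y": 0,"z": -20,"rx": 0,"ry": 0,"rz": 0},{"x": 0,"y": 0,"z": -30,"rx": 0,"ry": 0,"rz": 0},{"x": 0,"y": 0,"z": -30,"rx": 0,"ry": 0,"rz": 0},{"x": -30,"y": 0,"z": -35,"rx": 0,"ry": 0,"rz": 0},{"x": -30,"y": 0,"z": -35,"rx": 0,"ry": 0,"rz": 0},{"x": -30,"y": 0,"z": -20,"rx": 0,"ry": 0,"rz": 0},{"x": 0,"y": 0,"z": 0,"rx": 0,"ry": 0,"rz": 0},{"x": 0,"y": 0,"z": 0,"rx": 0,"ry": 0,"rz": 0}]'

```text
time_s: 43.7
ee_pos: [403.2, 32.2, 182.3]
ee_rot: [-180.0, -0.2, 2.1]
force: [-0.1, -0.5, -0.0]
gripper_width: 45.8
gripper_force: 0.0
```

```bash
python3 clips.py w11.png; python3 - <<'E'
from h import *
f=grab_frame("wrist");P=cloud(f)
Q=P[(P[:,2]>42)&(P[:,2]<70)&(abs(P[:,1]-35.5)<11)&(P[:,0]>400)&(P[:,0]<600)]
print(len(Q),np.percentile(Q[:,0],[.3,99.7]),np.percentile(Q[:,2],[50,95]))
Q=P[(P[:,2]>42)&(P[:,2]<70)&(P[:,0]>551)&(P[:,0]<568)&(abs(P[:,1]-35)<30)]; print(len(Q),Q[:,1].min(),Q[:,1].max(),np.median(Q[:,2]))
E
python3 tubes.py
```

```text
43.7 [403.2  32.2 182.3] [-179.98   -0.24    2.11] [-0.1 -0.5 -0. ] 45.8 0.0
clip 0.95 [442. 104.] [ 502.  -129.2   40. ]
clip 0.8 [361. 109.] [493.5 -47.3  40. ]
312 x [525.5 537.4] y [-112.9 -101.3] zmax 59.8
233 x [527.1 538.9] y [-153.2 -139.9] zmax 59.9
237 x [522.3 534.4] y [-31.3 -19.7] zmax 59.5
220 x [523.9 535.9] y [-71.  -58.4] zmax 60.1
186 x [461.3 473.4] y [-155.5 -142.5] zmax 59.9
254 x [459.8 471.9] y [-115.4 -103.7] zmax 60.9
174 x [458.2 470.2] y [-73.7 -61.1] zmax 59.6
265 x [452.9 468.7] y [-33.8 -10.8] zmax 60.0
5290 x [440.7 570. ] y [11.3 59. ] zmax 60.5
deck 27545 [473.8 -49.4] [255.7 269.1] 2.92 [399.7 601.2]
3375 [439.39906858 571.04963487] [54.87725083 56.66757563]
738 21.27675726952541 53.3737024972685 55.74073767999688
43.85 [403.2  32.2 180.6] [-1.7998e+02  1.0000e-02  2.1100e+00] [ 0.3 -0.7  0.1] 45.7 0.0
pin 239 [ 565.3 -322.1  113.8] 139.9927537213346
scene 295 [625.8 311.9] [138.   32.8] 78.3
[([271.0, 214.0], 0.9), ([343.0, 197.0], 0.66)]
clip 0.78 [ 501.6 -121.2   40. ]
clip 0.77 [493.2  30.7  40. ]
clip 0.58 [492.2 -33.1  40. ]
side 723 [622.2 315. ] [133.8  33.6] 78.1
side 166 [707.2 279.3] [53.5 19.1] 83.3
side 93 [711.2 215.3] [22.3 16.1] 89.0
[([188.0, 276.0], 0.76), ([295.0, 230.0], 0.69)]
clip 0.87 [ 493.4 -141.2   40. ]
clip 0.72 [493.9  30.   40. ]
clip 0.58 [491.2 -45.1  40. ]
```

Tube0 is seated: its top is at 56 mm and its origin at x ≈ 493.2, against the clip's 493.0. Next, tube1.

>>> move_arm --plan '[{"x": 32,"y": -34,"z": 0,"rx": 0,"ry": 0,"rz": 0},{"x": 32,"y": -34,"z": 0,"rx": 0,"ry": 0,"rz": 0},{"x": 32,"y": -34,"z": 0,"rx": 0,"ry": 0,"rz": 0},{"x": 32,"y": -34,"z": 0,"rx": 0,"ry": 0,"rz": 0},{"x": 32,"y": -34,"z": 0,"rx": 0,"ry": 0,"rz": 0},{"x": 32,"y": -34,"z": 0,"rx": 0,"ry": 0,"rz": 0},{"x": 33,"y": -37,"z": 0,"rx": 0,"ry": 0,"rz": 0}]' --grip 0.8

```text
time_s: 44.85
ee_pos: [619.9, 282.6, 181.0]
ee_rot: [180.0, -0.0, 2.1]
force: [1.5, -0.1, 0.4]
gripper_width: 72.7
gripper_force: 0.0
```

>>> move_arm --plan '[{"x": 0,"y": 0,"z": 0,"rx": 0,"ry": 0,"rz": -0.147},{"x": 0,"y": 0,"z": 0,"rx": 0,"ry": 0,"rz": -0.147},{"x": 0,"y": 0,"z": 0,"rx": 0,"ry": 0,"rz": -0.147},{"x": 0,"y": 0,"z": 0,"rx": 0,"ry": 0,"rz": -0.147},{"x": 0,"y": 0,"z": 0,"rx": 0,"ry": 0,"rz": -0.147},{"x": 0,"y": 0,"z": 0,"rx": 0,"ry": 0,"rz": -0.147},{"x": 0,"y": 0,"z": 0,"rx": 0,"ry": 0,"rz": -0.147},{"x": 0,"y": 0,"z": 0,"rx": 0,"ry": 0,"rz": -0.147},{"x": 0,"y": 0,"z": 0,"rx": 0,"ry": 0,"rz": -0.14},{"x": 0,"y": 0,"z": 0,"rx": 0,"ry": 0,"rz": 0}]'

```text
time_s: 45.85
ee_pos: [618.9, 281.3, 181.0]
ee_rot: [180.0, -0.0, 77.5]
force: [-0.1, 0.3, 0.5]
gripper_width: 73.0
gripper_force: 0.0
```

>>> move_arm --plan '[{"x": 0,"y": 0,"z": 30,"rx": 0,"ry": 0,"rz": 0},{"x": 0,"y": 0,"z": 30,"rx": 0,"ry": 0,"rz": 0},{"x": 0,"y": 0,"z": 0,"rx": 0,"ry": 0,"rz": 0},{"x": 0,"y": 0,"z": 0,"rx": 0,"ry": 0,"rz": 0}]'

```text
time_s: 46.25
ee_pos: [619.0, 281.4, 121.6]
ee_rot: [180.0, -0.0, 77.4]
force: [0.0, -0.4, 0.6]
gripper_width: 72.9
gripper_force: 0.0
```

```bash
cat > t1.py <<'E'
from h import *
print(*st())
f=grab_frame("wrist"); save(f,"w12.png"); P=cloud(f); T=P[(P[:,2]>17)&(P[:,2]<42)&(abs(P[:,0]-625)<55)&(abs(P[:,1]-313)<85)]
r=cv2.minAreaRect(T[:,:2].astype(np.float32)); print("top",len(T),np.round(r[0],1),np.round(r[1],1),round(r[2],2))
a=np.deg2rad(r[2] if r[1][0]>r[1][1] else r[2]+90); o=np.array(r[0])-12*np.array([np.cos(a),np.sin(a)]); print("origin",o,np.rad2deg(a))
delta([o[0],o[1],-20],np.rad2deg(a))
E
python3 t1.py
```

```text
46.25 [619.  281.4 121.6] [ 1.7998e+02 -1.0000e-02  7.7420e+01] [ 0.  -0.4  0.6] 72.9 0.0
top 4997 [624.4 312.8] [133.5  31.9] 77.99
origin [621.9271124  301.09928922] 77.99103546142578
shift [ 19.2  -2.5 142.9]
rotvec [ 0.002 -0.002 -0.01 ]
```

```bash
python3 - <<'E'
from h import *
s=state(); ax=np.deg2rad(78); X=np.array([np.cos(ax),np.sin(ax)]); Y=np.array([np.sin(ax),-np.cos(ax)]); o=np.array([622,301])
for c in ["wrist","scene","side"]:
    f=grab_frame(c); P=cloud(f); P=P[(np.hypot(P[:,0]-722,P[:,1]-268)<60)]
    for a,b in [(40,60),(60,75),(75,85),(85,90),(90,105)]:
        q=P[(P[:,2]>a)&(P[:,2]<b)][:,:2]-o
        if len(q)>5: print(c,a,b,len(q),"alongY",np.round([(q@Y).min(),(q@Y).max()]),"alongX",np.round([(q@X).min(),(q@X).max()]))
E
```

```text
wrist 40 60 1161 alongY [ 82. 139.] alongX [-71.  26.]
wrist 60 75 1990 alongY [ 84. 137.] alongX [-29.  25.]
wrist 75 85 180 alongY [ 97. 117.] alongX [-16.  11.]
wrist 85 90 108 alongY [ 97. 117.] alongX [-14.  10.]
wrist 90 105 1063 alongY [ 97. 124.] alongX [-16.  10.]
scene 40 60 153 alongY [ 84. 141.] alongX [-71.  12.]
scene 60 75 109 alongY [ 88. 139.] alongX [-30.  15.]
scene 75 85 28 alongY [104. 127.] alongX [-20.   1.]
scene 85 90 14 alongY [100. 124.] alongX [-17.  -7.]
scene 90 105 35 alongY [ 99. 125.] alongX [-17.   9.]
side 40 60 84 alongY [ 79. 126.] alongX [-3. 27.]
side 60 75 121 alongY [ 81. 126.] alongX [-21.  26.]
side 75 85 19 alongY [ 94. 110.] alongX [-5. 12.]
side 85 90 11 alongY [ 94. 104.] alongX [-5. 11.]
side 90 105 53 alongY [ 96. 123.] alongX [-5. 11.]
```

View pics/w12.png

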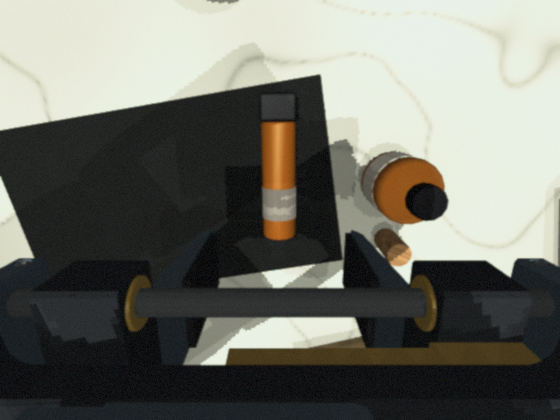

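The wrist view shows tube1 at (279,165). The bottle's cap at (427,202) leaves about 8 mm beside the gripper body, so I'll grip slightly high.

>>> move_arm --plan '[{"x": 19,"y": -3,"z": 0,"rx": 0,"ry": 0,"rz": -0.01},{"x": 0,"y": 0,"z": 20,"rx": 0,"ry": 0,"rz": 0},{"x": 0,"y": 0,"z": 20,"rx": 0,"ry": 0,"rz": 0},{"x": 0,"y": 0,"z": 20,"rx": 0,"ry": 0,"rz": 0},{"x": 0,"y": 0,"z": 20,"rx": 0,"ry": 0,"rz": 0},{"x": 0,"y": 0,"z": 20,"rx": 0,"ry": 0,"rz": 0},{"x": 0,"y": 0,"z": 15,"rx": 0,"ry": 0,"rz": 0},{"x": 0,"y": 0,"z": 0,"rx": 0,"ry": 0,"rz": 0},{"x": 0,"y": 0,"z": 0,"rx": 0,"ry": 0,"rz": 0}]'

```text
time_s: 47.35
ee_pos: [620.7, 301.3, 7.1]
ee_rot: [179.9, -0.1, 78.1]
force: [0.5, 0.1, -0.2]
gripper_width: 72.9
gripper_force: 0.0
```

```bash
python3 -c "
from h import *
print(*st()); delta([622,301.2,-17.5],78)"
```

```text
47.35 [620.7 301.3   7.1] [ 1.7991e+02 -7.0000e-02  7.8100e+01] [ 0.5  0.1 -0.2] 72.9 0.0
shift [ 0.2  1.3 24.7]
rotvec [ 0.002 -0.001  0.002]
```

>>> move_arm --plan '[{"x": 0,"y": 0.5,"z": 10,"rx": 0,"ry": 0,"rz": 0},{"x": 0,"y": 0,"z": 8,"rx": 0,"ry": 0,"rz": 0},{"x": 0,"y": 0,"z": 4,"rx": 0,"ry": 0,"rz": 0},{"x": 0,"y": 0,"z": 2,"rx": 0,"ry": 0,"rz": 0},{"x": 0,"y": 0,"z": 0,"rx": 0,"ry": 0,"rz": 0},{"x": 0,"y": 0,"z": 0,"rx": 0,"ry": 0,"rz": 0}]'

```text
time_s: 47.95
ee_pos: [620.9, 300.5, -17.1]
ee_rot: [179.9, -0.1, 78.1]
force: [0.2, 0.9, 0.4]
gripper_width: 73.0
gripper_force: 0.0
```

>>> move_arm --plan '[{"x": 0,"y": 0,"z": 0,"rx": 0,"ry": 0,"rz": 0},{"x": 0,"y": 0,"z": 0,"rx": 0,"ry": 0,"rz": 0},{"x": 0,"y": 0,"z": 0,"rx": 0,"ry": 0,"rz": 0},{"x": 0,"y": 0,"z": 0,"rx": 0,"ry": 0,"rz": 0},{"x": 0,"y": 0,"z": 0,"rx": 0,"ry": 0,"rz": 0},{"x": 0,"y": 0,"z": 0,"rx": 0,"ry": 0,"rz": 0},{"x": 0,"y": 0,"z": 0,"rx": 0,"ry": 0,"rz": 0},{"x": 0,"y": 0,"z": 0,"rx": 0,"ry": 0,"rz": 0}]' --grip 0 --squeeze 58

```text
time_s: 48.75
ee_pos: [620.8, 300.4, -17.3]
ee_rot: [179.9, -0.0, 78.1]
force: [0.0, 0.3, -0.1]
gripper_width: 31.1
gripper_force: 58.0
```

>>> move_arm --plan '[{"x": 0,"y": 0,"z": -10,"rx": 0,"ry": 0,"rz": 0},{"x": 0,"y": 0,"z": -30,"rx": 0,"ry": 0,"rz": 0},{"x": 0,"y": 0,"z": -45,"rx": 0,"ry": 0,"rz": 0},{"x": 0,"y": 0,"z": -45,"rx": 0,"ry": 0,"rz": 0},{"x": 0,"y": 0,"z": -45,"rx": 0,"ry": 0,"rz": 0},{"x": 0,"y": 0,"z": -20,"rx": 0,"ry": 0,"rz": 0}]'

```text
time_s: 49.35
ee_pos: [622.2, 301.2, 183.8]
ee_rot: [179.6, -0.3, 78.1]
force: [0.6, 0.3, -0.6]
gripper_width: 31.6
gripper_force: 58.0
```

>>> move_arm --plan '[{"x": -44,"y": -3,"z": 0,"rx": 0,"ry": 0,"rz": 0},{"x": -45,"y": -3,"z": 0,"rx": 0,"ry": 0,"rz": 0},{"x": -44,"y": -3,"z": 0,"rx": 0,"ry": 0,"rz": 0},{"x": -45,"y": -3,"z": 0,"rx": 0,"ry": 0,"rz": 0},{"x": -44,"y": -3,"z": 0,"rx": 0,"ry": 0,"rz": 0},{"x": -45,"y": -3,"z": 0,"rx": 0,"ry": 0,"rz": 0},{"x": -44,"y": -3,"z": 0,"rx": 0,"ry": 0,"rz": 0},{"x": -45,"y": -3,"z": 0,"rx": 0,"ry": 0,"rz": 0},{"x": -44,"y": -3,"z": 0,"rx": 0,"ry": 0,"rz": 0},{"x": -44,"y": -3,"z": 0,"rx": 0,"ry": 0,"rz": 0}]'

```text
time_s: 50.35
ee_pos: [498.5, -129.3, 178.0]
ee_rot: [179.9, -0.0, 78.1]
force: [0.7, -0.5, -2.0]
gripper_width: 31.2
gripper_force: 58.0
```

>>> move_arm --plan '[{"x": 0,"y": 0,"z": 0,"rx": 0,"ry": 0,"rz": 0.147},{"x": 0,"y": 0,"z": 0,"rx": 0,"ry": 0,"rz": 0.147},{"x": 0,"y": 0,"z": 0,"rx": 0,"ry": 0,"rz": 0.147},{"x": 0,"y": 0,"z": 0,"rx": 0,"ry": 0,"rz": 0.147},{"x": 0,"y": 0,"z": 0,"rx": 0,"ry": 0,"rz": 0.147},{"x": 0,"y": 0,"z": 0,"rx": 0,"ry": 0,"rz": 0.147},{"x": 0,"y": 0,"z": 0,"rx": 0,"ry": 0,"rz": 0.147},{"x": 0,"y": 0,"z": 0,"rx": 0,"ry": 0,"rz": 0.147},{"x": 0,"y": 0,"z": 0,"rx": 0,"ry": 0,"rz": 0.147},{"x": 0,"y": 0,"z": 0,"rx": 0,"ry": 0,"rz": 0}]'

```text
time_s: 51.35
ee_pos: [499.3, -127.8, 177.8]
ee_rot: [-180.0, -0.1, 2.3]
force: [0.3, 1.0, -1.5]
gripper_width: 31.2
gripper_force: 58.0
```

```bash
python3 inhand.py; python3 -c "
from h import *
print(*st()); delta([499.3,-127.5,60],2.2)"
```

```text
8132 x [20.18971008 80.59942966] y [-14.7423073   16.31231883] z [-53.26256564 -51.26292669]
35 50 [-14.8  16.4   0.8 -52.7]
57 66 [-14.9  16.7   0.8 -53.2]
68 78 [-15.2  16.8   0.8 -53.3]
51.4 [ 499.3 -127.8  177.8] [-1.7998e+02 -7.0000e-02  2.4500e+00] [ 0.4 -0.1 -1.9] 31.0 58.0
shift [ -0.2  -0.2 117.8]
rotvec [-0.    -0.001  0.004]
```

>>> move_arm --plan '[{"x": -1.2,"y": 0,"z": 20,"rx": 0,"ry": 0,"rz": 0.004},{"x": 0,"y": 0,"z": 30,"rx": 0,"ry": 0,"rz": 0},{"x": 0,"y": 0,"z": 30,"rx": 0,"ry": 0,"rz": 0},{"x": 0,"y": 0,"z": 30,"rx": 0,"ry": 0,"rz": 0},{"x": 0,"y": 0,"z": 20,"rx": 0,"ry": 0,"rz": 0},{"x": 0,"y": 0,"z": 10,"rx": 0,"ry": 0,"rz": 0},{"x": 0,"y": 0,"z": 6,"rx": 0,"ry": 0,"rz": 0},{"x": 0,"y": 0,"z": 0,"rx": 0,"ry": 0,"rz": 0},{"x": 0,"y": 0,"z": 0,"rx": 0,"ry": 0,"rz": 0}]'

```text
time_s: 52.3
ee_pos: [499.3, -128.1, 32.3]
ee_rot: [180.0, -0.2, 2.1]
force: [-0.2, 0.5, -0.7]
gripper_width: 30.9
gripper_force: 58.0
```

```bash
python3 -c "
from h import *
print(*st()); delta([498.1,-127.5,3.5],2.2)"
```

```text
52.3 [ 499.3 -128.1   32.3] [ 1.7999e+02 -1.7000e-01  2.0900e+00] [-0.2  0.5 -0.7] 30.9 58.0
shift [-1.3 -0.6 28.8]
rotvec [ 0.    -0.003 -0.002]
```

>>> move_arm --plan '[{"x": -0.6,"y": -0.5,"z": 4,"rx": 0,"ry": 0,"rz": 0},{"x": 0,"y": 0,"z": 4,"rx": 0,"ry": 0,"rz": 0},{"x": 0,"y": 0,"z": 4,"rx": 0,"ry": 0,"rz": 0},{"x": 0,"y": 0,"z": 3,"rx": 0,"ry": 0,"rz": 0},{"x": 0,"y": 0,"z": 3,"rx": 0,"ry": 0,"rz": 0},{"x": 0,"y": 0,"z": 0,"rx": 0,"ry": 0,"rz": 0}]'

```text
time_s: 52.9
ee_pos: [498.9, -127.7, 13.8]
ee_rot: [180.0, -0.2, 2.1]
force: [1.4, -0.6, 1.7]
gripper_width: 31.3
gripper_force: 58.0
```

>>> move_arm --plan '[{"x": 0,"y": 0,"z": 3,"rx": 0,"ry": 0,"rz": 0},{"x": 0,"y": 0,"z": 3,"rx": 0,"ry": 0,"rz": 0},{"x": 0,"y": 0,"z": 2,"rx": 0,"ry": 0,"rz": 0},{"x": 0,"y": 0,"z": 2,"rx": 0,"ry": 0,"rz": 0},{"x": 0,"y": 0,"z": 0,"rx": 0,"ry": 0,"rz": 0},{"x": 0,"y": 0,"z": 0,"rx": 0,"ry": 0,"rz": 0}]'

```text
time_s: 53.5
ee_pos: [497.1, -127.2, 3.6]
ee_rot: [-180.0, 0.0, 2.0]
force: [-1.9, -0.6, 4.9]
gripper_width: 30.4
gripper_force: 58.0
```

```bash
python3 inhand.py; python3 -c "
from h import *
print(*st())"
```

```text
9583 x [20.30476102 80.20367123] y [-23.88879159  26.34742421] z [-55.03266655 -51.41098544]
35 50 [-24.8  27.3   1.  -55. ]
57 66 [-15.3  16.7   0.9 -53.4]
68 78 [-15.2  16.8   0.8 -53.5]
53.55 [ 497.  -127.2    3.6] [-1.7995e+02  2.0000e-02  2.0400e+00] [-2.3 -0.2  5.4] 31.0 58.0
```

>>> move_arm --plan '[{"x": 0,"y": 0,"z": 0,"rx": 0,"ry": 0,"rz": 0},{"x": 0,"y": 0,"z": 0,"rx": 0,"ry": 0,"rz": 0},{"x": 0,"y": 0,"z": 0,"rx": 0,"ry": 0,"rz": 0},{"x": 0,"y": 0,"z": 0,"rx": 0,"ry": 0,"rz": 0},{"x": 0,"y": 0,"z": 0,"rx": 0,"ry": 0,"rz": 0}]' --grip 0.5

```text
time_s: 54.05
ee_pos: [497.8, -127.3, 3.2]
ee_rot: [-180.0, -0.0, 2.0]
force: [-0.9, -0.5, 0.3]
gripper_width: 45.6
gripper_force: 0.0
```

>>> move_arm --plan '[{"x": 0,"y": 0,"z": -10,"rx": 0,"ry": 0,"rz": 0},{"x": 0,"y": 0,"z": -20,"rx": 0,"ry": 0,"rz": 0},{"x": 0,"y": 0,"z": -30,"rx": 0,"ry": 0,"rz": 0},{"x": 0,"y": 0,"z": -30,"rx": 0,"ry": 0,"rz": 0},{"x": -30,"y": -15,"z": -35,"rx": 0,"ry": 0,"rz": 0},{"x": -30,"y": -15,"z": -35,"rx": 0,"ry": 0,"rz": 0},{"x": -30,"y": -15,"z": -25,"rx": 0,"ry": 0,"rz": 0},{"x": 0,"y": -20,"z": 0,"rx": 0,"ry": 0,"rz": 0},{"x": 0,"y": 0,"z": 0,"rx": 0,"ry": 0,"rz": 0},{"x": 0,"y": 0,"z": 0,"rx": 0,"ry": 0,"rz": 0}]'

```text
time_s: 55.05
ee_pos: [405.5, -65.8, 188.8]
ee_rot: [180.0, -0.1, 2.1]
force: [0.8, 0.3, 0.1]
gripper_width: 46.0
gripper_force: 0.0
```

```bash
python3 - <<'E'
from h import *
print(*st()); ims=[]
f=grab_frame("wrist");P=cloud(f)
for cy,cx in [(35.5,493),(-128,499.3)]:
    Q=P[(P[:,2]>42)&(P[:,2]<70)&(abs(P[:,1]-cy)<12)&(P[:,0]>400)&(P[:,0]<600)]
    print(len(Q),np.percentile(Q[:,0],[.3,99.7]).round(1),np.percentile(Q[:,0],[.3,99.7]).mean()-12-cx,np.percentile(Q[:,2],[50,95]))
    for a,b in [(-50,-42),(-20,20),(42,52),(58,75)]:
        q=Q[(Q[:,0]-cx>a)&(Q[:,0]-cx<b)]; print(a,len(q), np.percentile(q[:,2],[50,95]).round(1) if len(q) else '')
for c in ["scene","side"]:
    g=grab_frame(c); save(g,c+"13.png"); ims.append(cv2.resize(g["img"][:,:,::-1],(400,300)))
    for n in ["burnisher","cork","halfbottle","gluepot","spool","tape"]:
        m=masks_of(c,n)
        if m: print(c,n,round(m[0]["p"],2),np.round(np.median(cloud(g,m[0]["pixels"]),0)))
ims.append(cv2.resize(f["img"][:,:,::-1],(400,300))); 
b=grab_frame("scene")["img"][150:285,200:380,::-1]; ims.append(cv2.resize(b,(400,300)))
cv2.imwrite("pics/fin.png",np.vstack([np.hstack(ims[:2]),np.hstack(ims[2:])]))
E
```

```text
55.05 [405.5 -65.8 188.8] [ 1.7998e+02 -1.2000e-01  2.1100e+00] [0.8 0.3 0.1] 46.0 0.0
3690 [438.9 571. ] -0.03130540945659277 [54.45956894 56.95997318]
-50 181 [54. 56.]
-20 1057 [54.3 56.4]
42 318 [53.8 56. ]
58 582 [55.9 57.9]
3486 [444.2 576.5] -0.9177406969310482 [54.80368264 56.69600796]
-50 189 [54.3 56.5]
-20 1013 [54.5 56.6]
42 268 [54.4 56.6]
58 531 [55.9 57.1]
scene burnisher 0.78 [ 354. -204.   28.]
scene cork 0.58 [721. 205.  32.]
scene halfbottle 0.95 [737. 258.  52.]
scene gluepot 0.56 [ 573. -494.   53.]
scene spool 0.64 [621. 481.  40.]
scene tape 0.86 [ 672. -460.   26.]
side burnisher 0.79 [ 335. -177.   28.]
side cork 0.32 [623. -21.  72.]
side halfbottle 0.83 [713. 284.  61.]
side spool 0.93 [598. 512.  49.]
side tape 0.64 [ 691. -450.   23.]
```

View pics/fin.png

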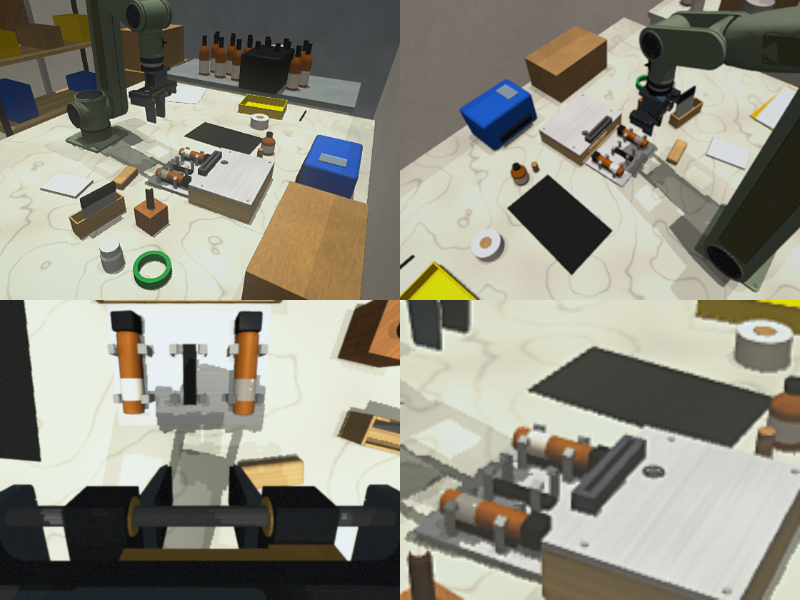

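The final views show both tubes level in the left and right clips, within 1 mm lengthwise. The plate is in the box at (97,200), the pin is in its stand at (150,200), and the bystanders have not moved.

```bash
python3 -c "
from h import *
print(job_done())"
```

```text
the job is handed in; nothing more can be done
None
```

The job is handed in: the lock plate is in the box, the carriage is out, the pin is back in its stand, and both tubes present are snapped into the left and right clips within 1 mm of centre.

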